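# Open a bayonet filter housing, dock its cover and take out the spent cartridge

### The arm

A 7-joint arm with a two-finger parallel gripper is mounted at the origin on a cart in front of the work surface, level with it; the furniture and walls round the work are solid. World frame = base frame: x ahead of the robot, y to its left, z up, the work surface at z = 0. Lengths are in m, angles in rad, forces in N, time in s.
With the tool pointing down it reaches from about 0.425 to 0.875 m from the base axis. Payload 4.7 kg.
Tool frame: the origin (TCP) lies midway between the tips of the shut fingers; the grasp point (between the pads) lies 19 mm behind it; x points along the fingers, y is the direction in which the jaws open and shut, and the axes are right-handed (so a half turn about x gives the same grasp; the last joint's range is limited). The gripper opens to 87 mm and grips with 3 to 60 N. Pads are 19 mm wide; open, the fingers measure 117 mm over their backs; the gripper's body (75 mm by 190 mm) begins 51 mm behind the grasp point.
Start: joints at [1.162, 0.321, -0.07, 1.45, 0.023, 1.371, -0.057], TCP at [0.267, -0.593, 0.223] pointing down, gripper open.
Joint ranges: [-2.86, 2.86], [-0.3, 2.09], [-1.38, 1.24], [0.06, 2.45], [-1.56, 4.7], [0.09, 2.05], [-2.69, 2.69]. Speed limits (rad/s): [2.57, 2.57, 3.14, 3.14, 3.14, 3.14, 3.14].

### API

Orientations are given as a rotation vector (axis times angle).
In Python, from bench import ctrl gives the robot as it stands. The module is installed in compiled form; this text tells all that it offers.
- The arm moves only by the shell command python3 -m jog 'ROWS' [FORCE]. ROWS is JSON, a list of rows, each an object with "rot": the turn, a rotation vector about the tool's x, y, z in units of 5 degrees (1.0 is 5 degrees), a list of three; "travel": the shift along the tool's x, y, z in units of 0.3 m (1.0 is 0.3 m), a list of three; "jaw": the closure, from -1 (fully open) to 1 (shut), so that 0 is half open. In form: [{"rot": [ax, ay, az], "travel": [tx, ty, tz], "jaw": jaw}, ...]. A call has 1 to 8 rows; each row shifts and turns the commanded pose from where the row before left it, along the tool's axes as they then stand; what a row does not reach is not made up. A row lasts 1/10 s, in which the tool goes at most 50 mm and 8.59 degrees, less where a joint would pass 70% of its speed; a pose out of reach is approached as far as the arm can. A call with a number of a shift or a turn outside -1 to 1 is refused whole. A call with a gripper value outside its range is refused whole. The fingers move at their own pace and stop on an object; FORCE is the grip in N (left out, the last holds). Time passes only in rows, so rows that do not move let the fingers close. It gives the time, the measured TCP pose, the force and the opening at its end, in the units of the state.
- ctrl.get_state(): the state, without advancing time (a new reading comes with each control period).
- ctrl.get_image(name): name is "side" or "top" or "wrist"; returns the picture (420x560x3 uint8, red, green, blue); there is no depth.
- ctrl.camera_model(name): a dict with "mtx" (3x3 intrinsics, pixels), "k1" (the pictures are not rectified: a ray, as slopes to the right and down, at radius r is drawn at 1 + k1 r^2 times it, then the intrinsics apply), "extrinsics" (4x4, takes a point from world to camera coordinates); the wrist camera has in their place "hand_eye" (4x4, takes a point from camera to tool coordinates, whose origin is the TCP and whose axes are the tool frame's). Camera axes: x right, y up, looking along -z (the intrinsics and any distortion apply to the point x, -y, -z); pixel columns grow to the right and rows downward; lengths in m; the calibration is good to about 2 mm. A picture is of the moment at which its call begins: read the wrist's pose just before it. camera_model takes no time and is no camera call.
- ctrl.close_job(): hands the job in, once; it reports no verdict.
The state is a dict: "time": time; "joint_positions": joint angles; "qd": joint speeds; "joint_torque": joint torques, N m; "position": TCP position; "tool_rot": TCP orientation; "ft_force": force on the tool from outside, world axes, zero at the start; "torque": the same for the moment, N m; "grip_width": opening from 0.0 (shut) to 1.0 (fully open).
Only numpy, scipy, OpenCV 4.12 (cv2) and the standard library are available. Lean on these libraries where they do the work, as an engineer would, in place of code of your own. Each camera call takes 0.05 s, during which the arm holds its last target.

### The job

Turn the blue bayonet cover of the filter housing about a quarter turn anticlockwise (seen from above) until it unlocks, lift it straight off, set it down upright on the open worktop and let go of it there. Its twist bar cannot be held under the low roof of the white dock, so next take it another way, the yellow side tab being the handle for this, and bring it in under the roof until it stands on the worktop fully home at the back with the tab pointing out of the opening, and let go. After that lift the spent cartridge out of the housing (it has an orange pull tab) and stand it upright on the floor of the grey tray; drop nothing, and leave everything else on the table where it is.

Things in the scene. Friction and masses are not known exactly. Their poses are not given: they have to be found in the camera images.
- housing: Fixed round grey filter housing, 120 mm wide (base flange 140 mm). Origin: centre of its underside on the worktop; z up. Inside is an upright bore 60 mm wide, floor 10 mm above the worktop, with the cartridge. Two hose stubs along its +x and -x reach 94 mm from the axis, 34 mm up. Two steel claws (40 mm wide, tops 77 mm above the worktop) at its +y and -y sides hook over the cover's lugs.
- housing_seat (a point): Centre of the housing's flat seat, 60 mm above the worktop, on which the cover stands; housing axes. A collar 76 mm wide and 8 mm tall centres the cover. At the start the cover is locked, its axes those of the housing within 0.1 rad. Turned anticlockwise (seen from above) its lugs clear the claws after about 0.7 rad; end stops block it at about 1.6 rad: turn 1.1 to 1.5 rad. It turns easily.
- cover_bar (a point): Grip point in the black twist bar on top of the loose blue cover, on its axis, 85 mm above its underside. Bar: 66 mm long (x), 14 thick (y), 35 tall. Hollow cap below it: 88 mm wide, 62 tall; whole cover 97 mm tall, 0.15 to 0.3 kg. Axes are the cover's: z up, yellow tab toward -x; two lugs at the foot along +y and -y reach 57 mm from the axis. Off the housing it must rise 55 mm to clear the cartridge.
- cover_tab (a point): Point on the cover's yellow side tab, 92 mm from the cap's axis toward the cover's -x, 36 mm above the cap's underside; axes of the cover. The tab is an upright fin 12 mm thick (y) and 28 mm tall (22 to 50 mm above the cap's underside) that reaches from the cap to 110 mm from its axis.
- dock: Fixed white roofed dock, open to its -x (toward the robot), no floor. Origin: on the worktop, at the cap's axis when the cover stands 3 mm from the back wall. Inside 130 mm wide (y), 106 mm high, the back wall's face at x = +47 mm; roof and side walls start at x = -30 mm. Outside 146 mm wide, roof top 114 mm up. The docked cover's tab stays out in front, toward -x.
- cartridge_pull (a point): Grip point in the orange pull tab on the loose spent cartridge, on its axis, 89 mm above its underside. Tab: 42 mm long (x), 12 thick (y), 36 tall. White body below: 52 mm wide, 66 tall; 102 mm tall in all, 0.1 to 0.2 kg. At the start it stands in the housing's bore under the cover, body top 76 mm and tab top 112 mm above the worktop.
- cartridge_foot (a point): Centre of the underside of the cartridge, 89 mm below cartridge_pull along its axis.
- tray: Fixed grey open tray, 130 mm (x) by 100 mm (y), 22 mm high, walls and floor 4 mm thick. Origin: centre of its underside.
- carton: Bystander: small loose white carton, 100x50x36 mm, origin under its centre.
- tape: Bystander: loose roll of cream marking tape lying flat, 67 mm wide, 19 mm high, origin under its centre.
- petri: Bystander: loose closed petri dish, 88 mm wide, 16 mm high, origin under its centre.
- timer: Bystander: loose white lab timer, 64x62x20 mm, origin under its centre.
Things that resemble listed ones, but are neither listed nor needed, are in the scene too. What is shaped like the tray but purple is not meant.

How it is judged:
By the outcome, as a careful person would: the job done as asked, in the order asked, and still so for the second after the job is handed in, with the robot touching nothing.
It also fails if it takes over 72 s, if anything falls off the work surface, if the arm or the gripper's body presses on something with over 40 N, if the wrist force passes 120 N, or if a joint passes its speed limit or range.

## Working session

There is one attempt and no reset: what is moved stays moved. The work goes in short steps, Python scripts to look and compute and a shell command to move; the robot and the scene stay as the last step left them, time stands still between calls to the robot, and variables do not carry over. Pictures are saved under pics/ and viewed, and the job is handed in when it is done.

```bash
mkdir -p pics; ls; python3 - <<'E'
from bench import ctrl
import cv2,json
s=ctrl.get_state();print(s)
for n in("side","top","wrist"):
    m=ctrl.camera_model(n);print(n,m)
for n in("side","top"):
    cv2.imwrite(f"pics/{n}0.png",ctrl.get_image(n)[:,:,::-1])
E
```

```text
pics
{'time': 0.0, 'joint_positions': array([ 1.16211731,  0.32179389, -0.07009408,  1.45167715,  0.02265285,
        1.37082372, -0.05690769]), 'qd': array([ 4.10313313e-04,  2.50272502e-04,  9.90756643e-04, -3.77857346e-04,
       -7.31857949e-05, -9.07976960e-04,  7.65629823e-04]), 'joint_torque': array([ 4.92234194e-04, -4.91289997e+01, -4.03542425e-01, -3.12525916e+01,
       -6.38807681e-02,  4.39524197e-02,  1.84379073e-04]), 'position': array([ 0.26640291, -0.59228092,  0.22147945]), 'tool_rot': array([ 1.98822715,  0.42869493, -1.98933912]), 'ft_force': array([ 1.22461901,  0.07971373, -0.57763388]), 'torque': array([0.04284178, 0.03697309, 0.01583029]), 'grip_width': 1.0001196007180222}
side {'mtx': array([[502.41959401,   0.        , 273.96809148],
       [  0.        , 502.41959401, 216.36152577],
       [  0.        ,   0.        ,   1.        ]]), 'k1': -0.04326536446563699, 'extrinsics': array([[-0.98593876, -0.16698246,  0.006452  ,  0.48141219],
       [ 0.10425579, -0.58448066,  0.80468198, -0.12954926],
       [-0.1305967 ,  0.7940398 ,  0.59367103, -1.64275237],
 
[... 365 characters left out ...]
0.1314439 , -0.52718551],
       [-0.13161275, -0.01079412,  0.99124244, -1.44191431],
       [ 0.        ,  0.        ,  0.        ,  1.        ]])}
wrist {'mtx': array([[311.89699918,   0.        , 278.10153495],
       [  0.        , 311.89699918, 210.51903468],
       [  0.        ,   0.        ,   1.        ]]), 'k1': -0.04765380546513312, 'hand_eye': array([[-8.55686161e-04,  2.93501161e-01, -9.55958334e-01,
        -1.61446557e-01],
       [ 9.99999601e-01,  5.16689604e-06, -8.93521505e-04,
         1.02098541e-03],
       [-2.57310262e-04, -9.55958717e-01, -2.93501049e-01,
        -8.11059591e-02],
       [ 0.00000000e+00,  0.00000000e+00,  0.00000000e+00,
         1.00000000e+00]])}
```

View pics/top0.png

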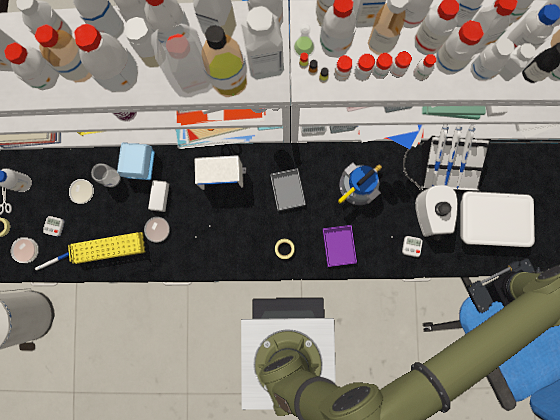

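View pics/side0.png

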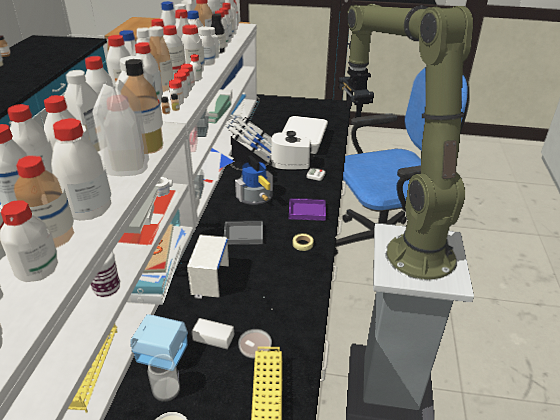

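```bash
cat > h.py <<'E'
import numpy as np,cv2
from bench import ctrl
from scipy.spatial.transform import Rotation as R
def pose():
    s=ctrl.get_state();T=np.eye(4);T[:3,:3]=R.from_rotvec(s['tool_rot']).as_matrix();T[:3,3]=s['position'];return T,s
def cam(n,T=None):
    m=ctrl.camera_model(n)
    if n=='wrist': E=np.linalg.inv(T@m['hand_eye'])
    else: E=m['extrinsics']
    return m['mtx'],m['k1'],E
def proj(c,P):
    K,k,E=c;P=np.atleast_2d(P);q=P@E[:3,:3].T+E[:3,3]
    x=q[:,0]/-q[:,2];y=-q[:,1]/-q[:,2];f=1+k*(x*x+y*y)
    return np.c_[K[0,0]*x*f+K[0,2],K[1,1]*y*f+K[1,2]]
def ray(c,uv):
    K,k,E=c;uv=np.atleast_2d(uv).astype(float)
    p=np.c_[(uv[:,0]-K[0,2])/K[0,0],(uv[:,1]-K[1,2])/K[1,1]];x=p.copy()
    for _ in range(20): x=p/(1+k*(x**2).sum(1,keepdims=True))
    d=np.c_[x[:,0],-x[:,1],-np.ones(len(x))]
    Rm=E[:3,:3];o=-Rm.T@E[:3,3];d=d@Rm
    return o,d/np.linalg.norm(d,axis=1,keepdims=True)
def onz(c,uv,z):
    o,d=ray(c,uv);t=(z-o[2])/d[:,2];return o+t[:,None]*d
def tri(rays):
    A=np.zeros((3,3));b=np.zeros(3)
    for o,d in rays:
        d=d.reshape(3);M=np.eye(3)-np.outer(d,d);A+=M;b+=M@o
    return np.linalg.solve(A,b)
def snap(n,name):
    T,s=pose();im=ctrl.get_image(n)
    cv2.imwrite(f'pics/{name}.png',im[:,:,::-1]);np.save(f'pics/{name}.npy',T);return im,cam(n,T)
def load(n,name):
    return cv2.imread(f'pics/{name}.png'),cam(n,np.load(f'pics/{name}.npy') if n=='wrist' else None)
def crop(name,x0,y0,x1,y1,f,out):
    im=cv2.imread(f'pics/{name}.png')[y0:y1,x0:x1];cv2.imwrite(f'pics/{out}.png',cv2.resize(im,None,fx=f,fy=f,interpolation=cv2.INTER_CUBIC))
E
python3 - <<'E'
from h import *
crop('top0',180,130,440,280,3,'c1')
crop('side0',170,110,350,310,3,'c2')
c=cam('top')
for n,uv,z in [('hous',(361,183),.09),('dockfront',(219,184),.114),('dock',(219,170),.114),('tray',(288,189),.02),('tape',(284,249),.02),('petri',(157,230),.016),('petri2',(81,191),.016),('timer',(412,245),.02),('timer2',(53,226),.02),('carton',(158,196),.036)]:
    print(n,onz(c,uv,z))
E
```

```text
hous [[ 0.60035176 -0.25475925  0.09      ]]
dockfront [[0.59984242 0.2150313  0.114     ]]
dock [[0.64683785 0.21539502 0.114     ]]
tray [[ 0.59623044 -0.01132404  0.02      ]]
tape [[0.38781767 0.00548612 0.02      ]]
petri [[0.45942075 0.44776002 0.016     ]]
petri2 [[0.60246424 0.72843433 0.016     ]]
timer [[ 0.39449737 -0.43494896  0.02      ]]
timer2 [[0.4776562  0.82368342 0.02      ]]
carton [[0.5762163  0.44100653 0.036     ]]
```

View pics/c1.png

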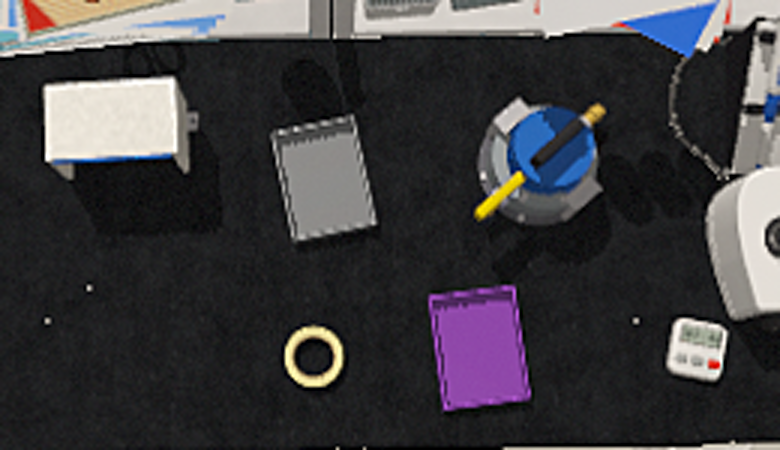

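View pics/c2.png

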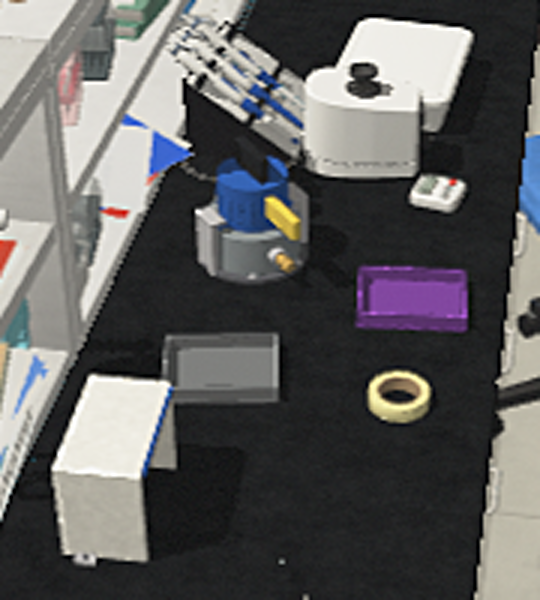

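```bash
python3 - <<'E'
from h import *
T,s=pose();np.set_printoptions(precision=3,suppress=True);print(T)
c=cam('top');cs=cam('side')
im=cv2.imread('pics/top0.png')
# dock roof corners in top px (crop/3+offset)
for n,uv,z in [('roofFL',(180+48/3,130+160/3),.114),('roofFR',(180+183/3,130+159/3),.114),('roofBL',(180+43/3,130+85/3),.114),('roofBR',(180+175/3,130+78/3),.114),
 ('trBL',(180+273/3,130+131/3),.022),('trBR',(180+353/3,130+116/3),.022),('trFR',(180+377/3,130+227/3),.022),('trFL',(180+296/3,130+242/3),.022),
 ('tabend',(180+480/3,130+215/3),.11),('barend1',(180+540/3,130+160/3),.157),('barend2',(180+587/3,130+125/3),.157)]:
    print(n,onz(c,uv,z)[0])
E
```

```text
[[-0.001  0.41  -0.912  0.267]
 [ 0.002 -0.912 -0.41  -0.592]
 [-1.    -0.002  0.     0.222]
 [ 0.     0.     0.     1.   ]]
roofFL [0.603 0.291 0.114]
roofFR [0.602 0.143 0.114]
roofBL [0.688 0.298 0.114]
roofBR [0.693 0.151 0.114]
trBL [0.651 0.047 0.022]
trBR [ 0.668 -0.046  0.022]
trFR [ 0.536 -0.072  0.022]
trFL [0.52  0.022 0.022]
tabend [ 0.536 -0.18   0.11 ]
barend1 [ 0.587 -0.24   0.157]
barend2 [ 0.624 -0.291  0.157]
```

```bash
python3 - <<'E'
from h import *
c=cam('top');cs=cam('side')
print(tri([tuple(map(np.squeeze,ray(c,(445,208)))),tuple(map(np.squeeze,ray(cs,(291,133))))]))
print(tri([tuple(map(np.squeeze,ray(c,(180+587/3,130+125/3)))),tuple(map(np.squeeze,ray(cs,(170+240/3,110+140/3))))]))
E
python3 -m jog '[{"rot":[0,0,0],"travel":[-0.16,0,0],"jaw":-1},{"rot":[0,0,0],"travel":[-0.15,0,0],"jaw":-1}]'
```

```text
[ 0.50575995 -0.51245307  0.14251541]
[ 0.62835709 -0.29442858  0.14228091]
time: 0.3
position: [0.2662, -0.5917, 0.3146]
tool_rot: [1.989, 0.432, -1.991]
ft_force: [1.4, -0.7, 1.5]
grip_width: 1.006
```

```bash
python3 -m jog '[{"rot":[-1,0,0],"travel":[0,-0.055,-0.147],"jaw":-1},{"rot":[0,0,0],"travel":[0,-0.067,-0.142],"jaw":-1},{"rot":[0,0,0],"travel":[0,-0.067,-0.142],"jaw":-1},{"rot":[0,0,0],"travel":[0,-0.067,-0.142],"jaw":-1},{"rot":[0,0,0],"travel":[0,-0.067,-0.142],"jaw":-1},{"rot":[0,0,0],"travel":[0,-0.067,-0.142],"jaw":-1},{"rot":[0,0,0],"travel":[0,-0.067,-0.142],"jaw":-1},{"rot":[0,0,0],"travel":[0,-0.067,-0.142],"jaw":-1}]'
python3 -m jog '[{"rot":[0,0,0],"travel":[0,-0.067,-0.142],"jaw":-1},{"rot":[0,0,0],"travel":[0,-0.067,-0.142],"jaw":-1},{"rot":[-1,0,0],"travel":[0,0,0],"jaw":-1},{"rot":[-1,0,0],"travel":[0,0,0],"jaw":-1},{"rot":[-1,0,0],"travel":[0,0,0],"jaw":-1},{"rot":[-1,0,0],"travel":[0,0,0],"jaw":-1},{"rot":[-1,0,0],"travel":[0,0,0],"jaw":-1},{"rot":[-1,0,0],"travel":[0,0,0],"jaw":-1}]'
```

```text
time: 1.1
position: [0.4923, -0.2895, 0.3153]
tool_rot: [1.935, 0.504, -1.936]
ft_force: [-0.2, -0.8, 0.1]
grip_width: 1.004
time: 1.9
position: [0.5462, -0.2145, 0.315]
tool_rot: [1.59, 0.909, -1.591]
ft_force: [0.2, -0.2, 0.6]
grip_width: 1.004
```

```bash
python3 -m jog '[{"rot":[-1,0,0],"travel":[0,0,0],"jaw":-1},{"rot":[-1,0,0],"travel":[0,0,0],"jaw":-1},{"rot":[-1,0,0],"travel":[0,0,0],"jaw":-1},{"rot":[-1,0,0],"travel":[0,0,0],"jaw":-1},{"rot":[-1,0,0],"travel":[0,0,0],"jaw":-1},{"rot":[-1,0,0],"travel":[0,0,0],"jaw":-1},{"rot":[-1,0,0],"travel":[0,0,0],"jaw":-1},{"rot":[-1,0,0],"travel":[0,0,0],"jaw":-1}]'
python3 -m jog '[{"rot":[-1,0,0],"travel":[0,0,0],"jaw":-1},{"rot":[-1,0,0],"travel":[0,0,0],"jaw":-1},{"rot":[-1,0,0],"travel":[0,0,0],"jaw":-1},{"rot":[-1,0,0],"travel":[0,0,0],"jaw":-1},{"rot":[-1,0,0],"travel":[0,0,0],"jaw":-1},{"rot":[-1,0,0],"travel":[0,0,0],"jaw":-1},{"rot":[0,0,0],"travel":[0,0,0],"jaw":-1},{"rot":[0,0,0],"travel":[0,0,0],"jaw":-1}]'
python3 - <<'E'
from h import *
np.set_printoptions(precision=4,suppress=True)
T,s=pose();print(T,s['joint_positions'],s['time'])
snap('wrist','w1')
E
```

```text
time: 2.7
position: [0.5461, -0.2145, 0.315]
tool_rot: [1.087, 1.284, -1.088]
ft_force: [-0.6, 0.6, -0.6]
grip_width: 1.001
time: 3.5
position: [0.5462, -0.2146, 0.3152]
tool_rot: [0.693, 1.458, -0.694]
ft_force: [-0.1, 0.5, -0.6]
grip_width: 1.001
[[-0.0006  0.776   0.6307  0.5462]
 [ 0.0002  0.6307 -0.776  -0.2146]
 [-1.     -0.0004 -0.0006  0.3152]
 [ 0.      0.      0.      1.    ]] [ 0.7919  0.1962 -0.543   1.448   0.101   1.5259  0.9354] 3.5
```

View pics/w1.png

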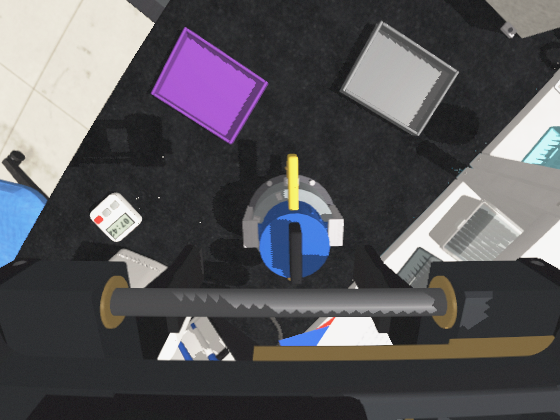

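```bash
cat > m1.py <<'E'
from h import *
import sys
np.set_printoptions(precision=4,suppress=True)
name=sys.argv[1]
im,c=load('wrist',name);hsv=cv2.cvtColor(im,cv2.COLOR_BGR2HSV)
y=cv2.inRange(hsv,(22,120,90),(35,255,255))
cs,_=cv2.findContours(y,cv2.RETR_EXTERNAL,cv2.CHAIN_APPROX_NONE)
cs=max(cs,key=cv2.contourArea);print('tab rect',cv2.minAreaRect(cs),cv2.boundingRect(cs))
b=cv2.inRange(hsv,(98,120,110),(118,255,255));
bs,_=cv2.findContours(b,cv2.RETR_EXTERNAL,cv2.CHAIN_APPROX_NONE)
bs=[k for k in bs if abs(k[:,0,0].mean()-cs[:,0,0].mean())<60]
h=cv2.convexHull(np.vstack([k for k in bs if cv2.contourArea(k)>100]));print('blue',cv2.boundingRect(h))
crop(name,220,130,370,300,4,name+'c')
E
python3 m1.py w1
```

```text
tab rect ((292.5, 181.5), (55.0, 11.0), 90.0) (287, 154, 12, 56)
blue (258, 201, 72, 145)
```

View pics/w1c.png

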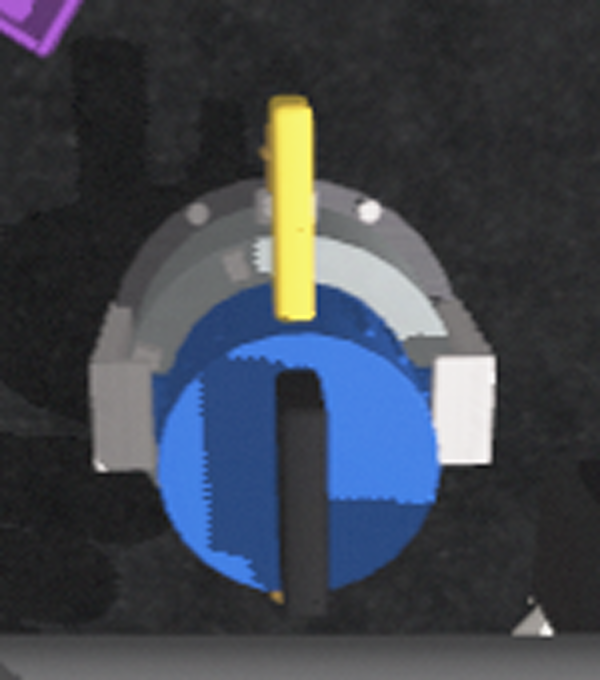

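```bash
python3 - <<'E'
from h import *
np.set_printoptions(precision=4,suppress=True)
im,c=load('wrist','w1')
def P(x,y,z):
    return onz(c,(220+x/4,130+y/4),z)[0]
l,r,t,b=P(158,465,.122),P(440,465,.122),P(300,335,.122),P(300,596,.122)
print('disc',(l+r)/2,(t+b)/2,np.linalg.norm(l-r),np.linalg.norm(t-b))
a=P(303,408,.157);d=P(305,613,.157);print('bar',a,d,(a+d)/2,np.linalg.norm(a-d),np.degrees(np.arctan2(*(d-a)[1::-1])))
a=P(293,102,.110);d=P(296,318,.110);print('tab',a,d,np.linalg.norm(a-d),np.degrees(np.arctan2(*(d-a)[1::-1])))
l=P(121,413,.077);r=P(468,408,.077);print('claws',(l+r)/2,np.linalg.norm(l-r),np.degrees(np.arctan2(*(r-l)[1::-1])))
T=np.load('pics/w1.npy');print(np.degrees(np.arctan2(T[1,2],T[0,2])))
E
```

```text
disc [ 0.6097 -0.2602  0.122 ] [ 0.611  -0.2614  0.122 ] 0.08711521626589834 0.08768288173068038
bar [ 0.5884 -0.2359  0.157 ] [ 0.6298 -0.2842  0.157 ] [ 0.6091 -0.2601  0.157 ] 0.06359701890717279 -49.35925562612123
tab [ 0.5382 -0.1769  0.11  ] [ 0.5813 -0.2269  0.11  ] 0.06599474840309905 -49.283250805304206
claws [ 0.6099 -0.2594  0.077 ] 0.11909962198981197 39.980415172160974
-50.895365457027616
```

```bash
python3 -m jog '[{"rot":[0,0,0],"travel":[0,0.035,0.126],"jaw":-1},{"rot":[-0.32,0,0],"travel":[0,0.035,0.126],"jaw":-1},{"rot":[0,0,0],"travel":[0.15,0,0],"jaw":-1},{"rot":[0,0,0],"travel":[0.1,0,0],"jaw":-1},{"rot":[0,0,0],"travel":[0,0,0],"jaw":-1},{"rot":[0,0,0],"travel":[0,0,0],"jaw":-1}]'
python3 - <<'E'
from h import *
np.set_printoptions(precision=4,suppress=True)
T,s=pose();print(T,s['joint_positions'],s['time'])
snap('wrist','w2');crop('w2',140,100,440,325,2.6,'w2c')
E
```

```text
time: 4.15
position: [0.6104, -0.2598, 0.2409]
tool_rot: [0.671, 1.465, -0.671]
ft_force: [-0.2, -0.4, -0.0]
grip_width: 0.999
[[-0.0005  0.7571  0.6533  0.6104]
 [ 0.0002  0.6533 -0.7571 -0.2598]
 [-1.     -0.0003 -0.0004  0.2409]
 [ 0.      0.      0.      1.    ]] [ 0.7537  0.3891 -0.5281  1.3714  0.1942  1.433   0.9435] 4.15
```

View pics/w2c.png

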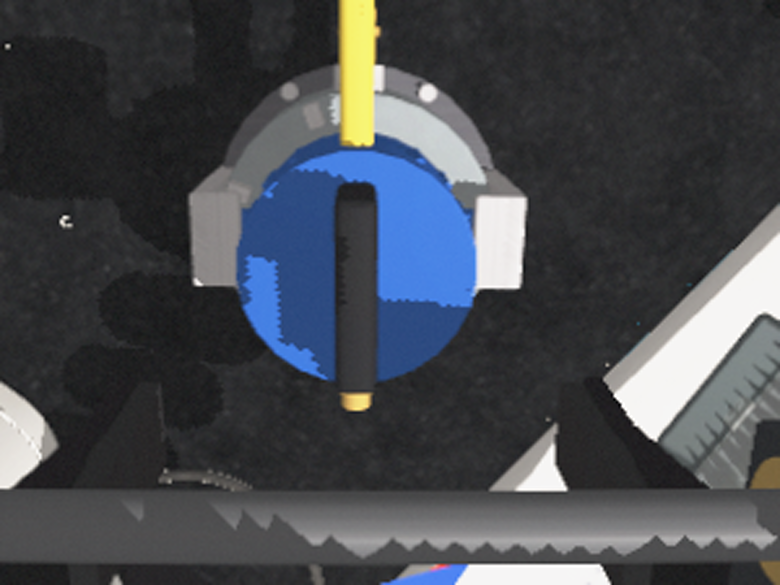

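```bash
python3 -m jog '[{"rot":[0,0,0],"travel":[0.13,0,0],"jaw":-1},{"rot":[0,0,0],"travel":[0.13,0,0],"jaw":-1},{"rot":[0,0,0],"travel":[0.11,0,0],"jaw":-1},{"rot":[0,0,0],"travel":[0,0,0],"jaw":1},{"rot":[0,0,0],"travel":[0,0,0],"jaw":1},{"rot":[0,0,0],"travel":[0,0,0],"jaw":1},{"rot":[0,0,0],"travel":[0,0,0],"jaw":1},{"rot":[0,0,0],"travel":[0,0,0],"jaw":1}]' 30
```

```text
time: 5.0
position: [0.6115, -0.2602, 0.1316]
tool_rot: [0.67, 1.462, -0.67]
ft_force: [0.5, -1.0, -0.2]
grip_width: 0.632
```

```bash
python3 -m jog '[{"rot":[0,0,0],"travel":[0.007,0,0],"jaw":1},{"rot":[0,0,0],"travel":[0,0,0],"jaw":1},{"rot":[0,0,0],"travel":[0,0,0],"jaw":1},{"rot":[0,0,0],"travel":[0,0,0],"jaw":1},{"rot":[0,0,0],"travel":[0,0,0],"jaw":1},{"rot":[0,0,0],"travel":[0,0,0],"jaw":1},{"rot":[0,0,0],"travel":[0,0,0],"jaw":1},{"rot":[0,0,0],"travel":[0,0,0],"jaw":1}]' 30
```

```text
time: 5.8
position: [0.6104, -0.26, 0.1273]
tool_rot: [0.67, 1.465, -0.671]
ft_force: [-0.1, -0.1, 0.0]
grip_width: 0.157
```

```bash
python3 -m jog '[{"rot":[-0.8,0,0],"travel":[0,0,0],"jaw":1},{"rot":[-0.8,0,0],"travel":[0,0,0],"jaw":1},{"rot":[-0.8,0,0],"travel":[0,0,0],"jaw":1},{"rot":[-0.8,0,0],"travel":[0,0,0],"jaw":1},{"rot":[-0.8,0,0],"travel":[0,0,0],"jaw":1},{"rot":[-0.8,0,0],"travel":[0,0,0],"jaw":1},{"rot":[-0.8,0,0],"travel":[0,0,0],"jaw":1},{"rot":[-0.8,0,0],"travel":[0,0,0],"jaw":1}]'
python3 -m jog '[{"rot":[-0.8,0,0],"travel":[0,0,0],"jaw":1},{"rot":[-0.8,0,0],"travel":[0,0,0],"jaw":1},{"rot":[-0.8,0,0],"travel":[0,0,0],"jaw":1},{"rot":[-0.8,0,0],"travel":[0,0,0],"jaw":1},{"rot":[-0.8,0,0],"travel":[0,0,0],"jaw":1},{"rot":[-0.8,0,0],"travel":[0,0,0],"jaw":1},{"rot":[-0.8,0,0],"travel":[0,0,0],"jaw":1},{"rot":[-0.8,0,0],"travel":[0,0,0],"jaw":1}]'
python3 -m jog '[{"rot":[-0.8,0,0],"travel":[0,0,0],"jaw":1},{"rot":[-0.8,0,0],"travel":[0,0,0],"jaw":1},{"rot":[-0.6,0,0],"travel":[0,0,0],"jaw":1},{"rot":[0,0,0],"travel":[0,0,0],"jaw":1},{"rot":[0,0,0],"travel":[0,0,0],"jaw":1}]'
python3 - <<'E'
from h import *
T,s=pose();print(T.round(3),s['joint_positions'].round(3),s['torque'],np.degrees(np.arctan2(T[1,2],T[0,2])))
snap('wrist','w3')
E
```

```text
time: 6.6
position: [0.6104, -0.2596, 0.1274]
tool_rot: [0.233, 1.558, -0.233]
ft_force: [-0.4, 0.5, -0.7]
grip_width: 0.16
time: 7.4
position: [0.6103, -0.2598, 0.1273]
tool_rot: [-0.205, 1.561, 0.205]
ft_force: [-0.2, -0.5, -0.7]
grip_width: 0.161
time: 7.9
position: [0.6103, -0.2599, 0.1274]
tool_rot: [-0.352, 1.542, 0.353]
ft_force: [-1.4, -0.1, -1.0]
grip_width: 0.156
[[-0.    -0.434  0.901  0.61 ]
 [-0.     0.901  0.434 -0.26 ]
 [-1.     0.    -0.     0.127]
 [ 0.     0.     0.     1.   ]] [ 0.914  0.513 -0.748  1.51   0.359  1.259  2.14 ] [0.07115492 0.05790348 0.01166854] 25.752533242719377
```

View pics/w3.png

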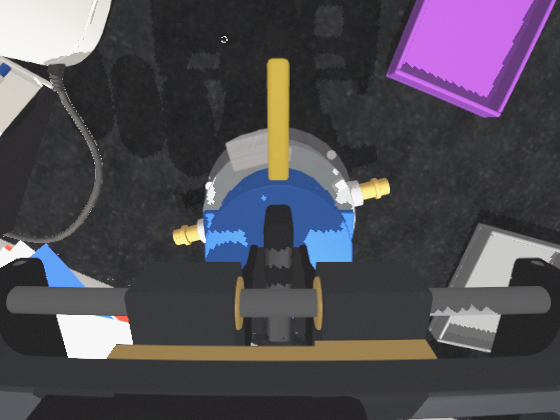

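```bash
python3 -m jog '[{"rot":[0,0,0],"travel":[-0.04,0,0],"jaw":1},{"rot":[0,0,0],"travel":[-0.06,0,0],"jaw":1},{"rot":[0,0,0],"travel":[-0.08,0,0],"jaw":1},{"rot":[0,0,0],"travel":[-0.08,0,0],"jaw":1},{"rot":[0,0,0],"travel":[-0.08,0,0],"jaw":1},{"rot":[0,0,0],"travel":[-0.06,0,0],"jaw":1},{"rot":[0,0,0],"travel":[0,0,0],"jaw":1}]'
python3 - <<'E'
from h import *
snap('side','s1');crop('s1',150,80,370,300,2.7,'s1c')
T,s=pose();d=np.array([.48,.2,.247])-T[:3,3];print(T[:3,:3].T@d/.3)
E
```

```text
time: 8.65
position: [0.6122, -0.2598, 0.2514]
tool_rot: [-0.356, 1.537, 0.35]
ft_force: [0.7, -0.5, -1.5]
grip_width: 0.161
[0.0042452  1.570123   0.27321593]
```

View pics/s1c.png

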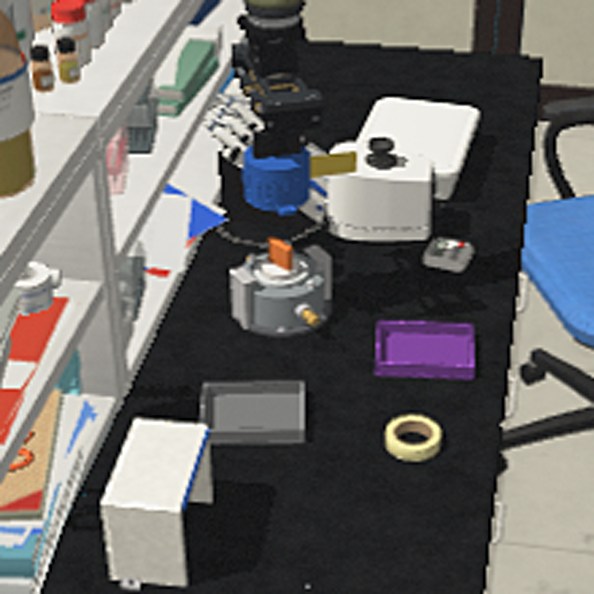

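```bash
python3 -m jog '[{"rot":[0,0,0],"travel":[0,0.08,0.014],"jaw":1},{"rot":[0,0,0],"travel":[0,0.15,0.027],"jaw":1},{"rot":[0,0,0],"travel":[0,0.15,0.027],"jaw":1},{"rot":[0,0,0],"travel":[0,0.15,0.027],"jaw":1},{"rot":[0,0,0],"travel":[0,0.15,0.027],"jaw":1},{"rot":[0,0,0],"travel":[0,0.15,0.027],"jaw":1},{"rot":[0,0,0],"travel":[0,0.15,0.027],"jaw":1},{"rot":[0,0,0],"travel":[0,0.15,0.027],"jaw":1}]'
python3 -m jog '[{"rot":[0,0,0],"travel":[0,0.15,0.027],"jaw":1},{"rot":[0,0,0],"travel":[0,0.15,0.027],"jaw":1},{"rot":[0,0,0],"travel":[0,0.14,0.01],"jaw":1},{"rot":[0.9,0,0],"travel":[0,0,0],"jaw":1},{"rot":[0.9,0,0],"travel":[0,0,0],"jaw":1},{"rot":[0.9,0,0],"travel":[0,0,0],"jaw":1},{"rot":[0.9,0,0],"travel":[0,0,0],"jaw":1},{"rot":[0.9,0,0],"travel":[0,0,0],"jaw":1}]'
python3 -m jog '[{"rot":[0.65,0,0],"travel":[0,0,0],"jaw":1},{"rot":[0,0,0],"travel":[0,0,0],"jaw":1},{"rot":[0,0,0],"travel":[0,0,0],"jaw":1}]'
python3 - <<'E'
from h import *
T,s=pose();print(T.round(3),s['joint_positions'].round(3),np.degrees(np.arctan2(T[1,2],T[0,2])))
snap('wrist','w4');snap('top','t1');crop('t1',150,120,350,270,4,'t1c')
E
```

```text
time: 9.5
position: [0.5161, 0.0732, 0.2462]
tool_rot: [-0.353, 1.543, 0.353]
ft_force: [1.2, 0.6, -0.7]
grip_width: 0.159
time: 10.3
position: [0.4766, 0.1986, 0.2461]
tool_rot: [-0.043, 1.572, 0.042]
ft_force: [0.7, -0.2, -2.1]
grip_width: 0.159
time: 10.6
position: [0.4769, 0.1987, 0.2466]
tool_rot: [-0.002, 1.572, 0.002]
ft_force: [-0.5, -0.5, -1.7]
grip_width: 0.159
[[-0.001 -0.003  1.     0.477]
 [-0.     1.     0.003  0.199]
 [-1.    -0.    -0.001  0.247]
 [ 0.     0.     0.     1.   ]] [ 0.547  0.104 -1.045  1.712  0.092  1.379  1.06 ] 0.15004192687855025
```

View pics/w4.png

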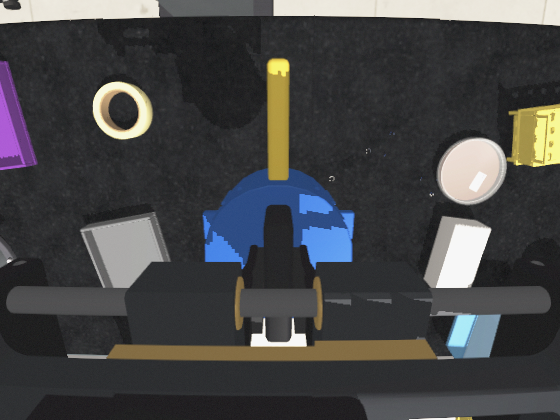

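View pics/t1c.png

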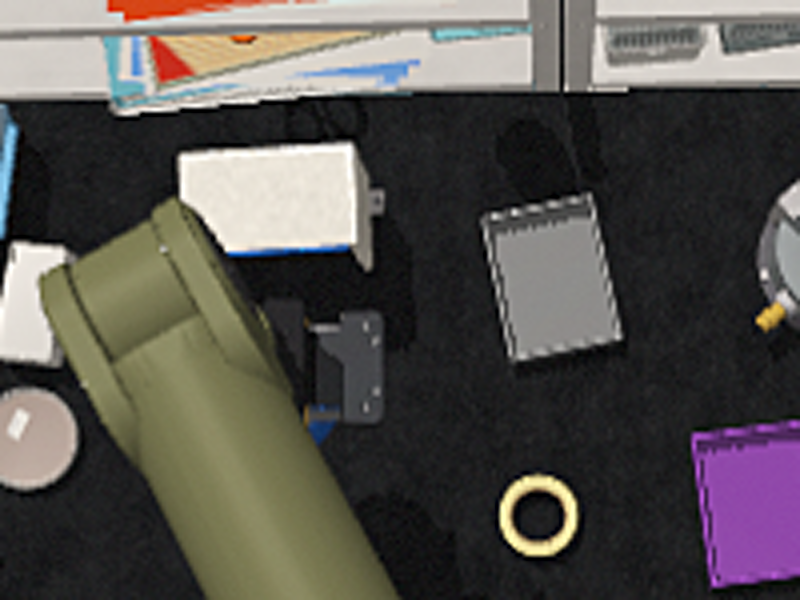

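```bash
python3 - <<'E'
from h import *
np.set_printoptions(precision=4,suppress=True)
c=cam('top');cs=cam('side')
print('cam',-c[2][:3,:3].T@c[2][:3,3],-cs[2][:3,:3].T@cs[2][:3,3])
crop('top0',185,145,260,200,10,'d1');crop('side0',180,225,240,305,7,'d2')
E
```

```text
cam [ 0.3329 -0.011   1.4987] [0.2736 1.3091 1.0764]
```

View pics/d1.png

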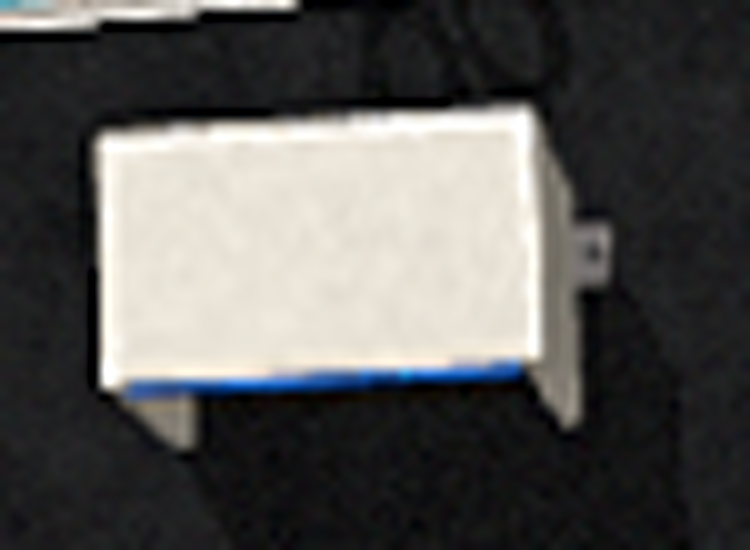

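View pics/d2.png

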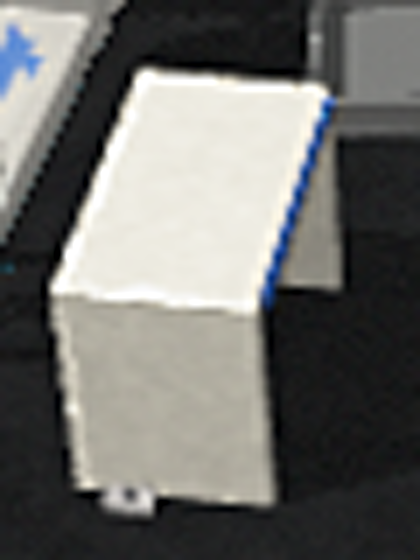

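```bash
python3 - <<'E'
from h import *
np.set_printoptions(precision=4,suppress=True)
c=cam('top');cs=cam('side')
tp={k:(185+x/10-.45,145+y/10-.45) for k,(x,y) in dict(BL=(98,130),BR=(535,103),FR=(540,362),FL=(105,390)).items()}
sp={k:(180+x/7-.4,225+y/7-.4) for k,(x,y) in dict(BR=(142,70),FR=(333,95),FL=(262,305),BL=(52,290)).items()}
for q,cc in((tp,c),(sp,cs)):
    P={k:onz(cc,v,.114)[0] for k,v in q.items()};print(P)
    y=(P['FL']-P['FR']+P['BL']-P['BR']);x=P['BL']-P['FL']+P['BR']-P['FR']
    print('yaw y',np.degrees(np.arctan2(-y[0],y[1])),'x',np.degrees(np.arctan2(x[1],x[0])),np.linalg.norm(y)/2,np.linalg.norm(x)/2,'ctr',sum(P.values())/4,'front',(P['FL']+P['FR'])/2)
for k in tp: print(k,tri([tuple(map(np.squeeze,ray(c,tp[k]))),tuple(map(np.squeeze,ray(cs,sp[k])))]))
print(onz(cs,(180+275/7-.4,225+503/7-.4),0))
print(onz(c,[(185+195/10-.45,145+447/10-.45),(185+572/10-.45,145+430/10-.45)],0))
E
```

```text
{'BL': array([0.6907, 0.2981, 0.114 ]), 'BR': array([0.697 , 0.1524, 0.114 ]), 'FR': array([0.6096, 0.1506, 0.114 ]), 'FL': array([0.6027, 0.2943, 0.114 ])}
yaw y 2.6195177773176814 x 1.816899662437892 0.14484382913492097 0.08771402695677481 ctr [0.65   0.2239 0.114 ] front [0.6062 0.2225 0.114 ]
{'BR': array([0.6937, 0.1549, 0.114 ]), 'FR': array([0.607 , 0.1572, 0.114 ]), 'FL': array([0.6027, 0.2937, 0.114 ]), 'BL': array([0.6891, 0.3   , 0.114 ])}
yaw y 1.801532403261857 x 1.322620372751045 0.1408224865822382 0.08657704003267372 ctr [0.6481 0.2265 0.114 ] front [0.6048 0.2255 0.114 ]
BL [0.6904 0.2983 0.1125]
BR [0.6961 0.1524 0.1121]
FR [0.6097 0.1511 0.109 ]
FL [0.6026 0.2942 0.1145]
[[0.6045 0.293  0.    ]]
[[0.6038 0.2869 0.    ]
 [0.6076 0.1525 0.    ]]
```

```bash
python3 -m jog '[{"rot":[0,0,0],"travel":[0,0.071,0.114],"jaw":1},{"rot":[-0.37,0,0],"travel":[0.1,0,0],"jaw":1},{"rot":[0,0,0],"travel":[0.14,0,0],"jaw":1},{"rot":[0,0,0],"travel":[0.14,0,0],"jaw":1},{"rot":[0,0,0],"travel":[0.1,0,0],"jaw":1},{"rot":[0,0,0],"travel":[0.06,0,0],"jaw":1},{"rot":[0,0,0],"travel":[0.02,0,0],"jaw":1},{"rot":[0,0,0],"travel":[0,0,0],"jaw":1}]'
python3 - <<'E'
from h import *
T,s=pose();print(T.round(3),s['joint_positions'].round(3),np.degrees(np.arctan2(T[1,2],T[0,2])),s['ft_force'])
E
```

```text
time: 11.5
position: [0.5112, 0.2202, 0.0789]
tool_rot: [-0.027, 1.572, 0.027]
ft_force: [-0.3, 0.4, 0.1]
grip_width: 0.158
[[-0.002 -0.034  0.999  0.511]
 [-0.     0.999  0.034  0.22 ]
 [-1.     0.    -0.002  0.079]
 [ 0.     0.     0.     1.   ]] [ 0.371  0.408 -0.98   1.824  0.375  1.112  0.863] 1.9415186026340692 [-0.31922086  0.44449957  0.10332028]
```

```bash
python3 -m jog '[{"rot":[0,0,0],"travel":[0.02,0,0],"jaw":1},{"rot":[0,0,0],"travel":[0.01,0,0],"jaw":1},{"rot":[0,0,0],"travel":[0.003,0,0],"jaw":1},{"rot":[0,0,0],"travel":[0,0,0],"jaw":1},{"rot":[0,0,0],"travel":[0,0,0],"jaw":1}]'
python3 -m jog '[{"rot":[0,0,0],"travel":[0.004,0,0],"jaw":1},{"rot":[0,0,0],"travel":[0,0,0],"jaw":1},{"rot":[0,0,0],"travel":[0,0,0],"jaw":1}]'
```

```text
time: 12.0
position: [0.5118, 0.2204, 0.0699]
tool_rot: [-0.026, 1.57, 0.026]
ft_force: [-0.2, -0.2, -1.7]
grip_width: 0.158
time: 12.3
position: [0.5116, 0.2203, 0.0683]
tool_rot: [-0.026, 1.571, 0.026]
ft_force: [0.9, -0.3, -2.0]
grip_width: 0.158
```

```bash
python3 -m jog '[{"rot":[0,0,0],"travel":[0.004,0,0],"jaw":1},{"rot":[0,0,0],"travel":[0,0,0],"jaw":1}]'
python3 -m jog '[{"rot":[0,0,0],"travel":[0.003,0,0],"jaw":1},{"rot":[0,0,0],"travel":[0,0,0],"jaw":1}]'
```

```text
time: 12.5
position: [0.5118, 0.2204, 0.0673]
tool_rot: [-0.026, 1.57, 0.026]
ft_force: [1.2, 0.2, 0.4]
grip_width: 0.156
time: 12.7
position: [0.5118, 0.2204, 0.0673]
tool_rot: [-0.027, 1.57, 0.026]
ft_force: [-3.1, -2.4, 6.4]
grip_width: 0.157
```

```bash
python3 -m jog '[{"rot":[0,0,0],"travel":[-0.003,0,0],"jaw":-0.2},{"rot":[0,0,0],"travel":[0,0,0],"jaw":-0.2},{"rot":[0,0,0],"travel":[0,0,0],"jaw":-0.2},{"rot":[0,0,0],"travel":[0,0,0],"jaw":-0.2},{"rot":[0,0,0],"travel":[-0.03,0,0],"jaw":-0.2},{"rot":[0,0,0],"travel":[-0.1,0,0],"jaw":-0.2},{"rot":[0,0,0],"travel":[-0.15,0,0],"jaw":-0.2},{"rot":[0,0,0],"travel":[-0.15,0,0],"jaw":-0.2}]'
python3 -m jog '[{"rot":[0,0,0],"travel":[-0.05,0,-0.13],"jaw":-0.2},{"rot":[0,0,0],"travel":[0,0,-0.13],"jaw":-0.2},{"rot":[0,0,0],"travel":[0,0,-0.1],"jaw":-0.2},{"rot":[0,0,0],"travel":[0,0,0],"jaw":-0.2}]'
python3 - <<'E'
from h import *
T,s=pose();print(T.round(4),s['joint_positions'].round(3),np.degrees(np.arctan2(T[1,2],T[0,2])),s['ft_force'])
snap('wrist','w5')
E
```

```text
time: 13.5
position: [0.511, 0.2204, 0.1977]
tool_rot: [-0.027, 1.572, 0.027]
ft_force: [1.6, 0.1, 1.1]
grip_width: 0.595
time: 13.9
position: [0.4007, 0.2173, 0.2118]
tool_rot: [-0.034, 1.567, 0.022]
ft_force: [1.3, -0.6, -0.0]
grip_width: 0.601
[[ 0.0041 -0.0359  0.9993  0.4007]
 [-0.0076  0.9993  0.0359  0.2173]
 [-1.     -0.0077  0.0038  0.2118]
 [ 0.      0.      0.      1.    ]] [ 0.646 -0.123 -1.112  1.892 -0.105  1.305  1.171] 2.0576808850115826 [ 1.34961371 -0.59727677 -0.04709831]
```

View pics/w5.png

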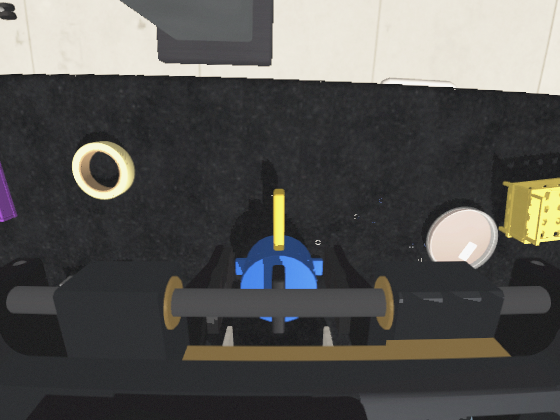

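```bash
python3 - <<'E'
from h import *
np.set_printoptions(precision=4,suppress=True)
im,c=load('wrist','w5');hsv=cv2.cvtColor(im,cv2.COLOR_BGR2HSV)
y=cv2.inRange(hsv,(22,120,90),(35,255,255));y[:,:250]=0;y[:,310:]=0
ys,xs=np.nonzero(y);print(ys.min(),ys.max())
for r in (194,205,220,235,246):
    x=np.nonzero(y[r])[0];print(r,x.min(),x.max(),onz(c,((x.min()+x.max())/2,r),.05)[0])
crop('w5',220,170,340,330,4,'w5c')
T,s=pose()
ax=np.array([.5113,.2203]);d=np.array([np.cos(np.radians(2)),np.sin(np.radians(2))])
print('tab grasp', ax-d*.096)
E
```

```text
189 250
194 273 284 [0.4021 0.2155 0.05  ]
205 273 284 [0.4143 0.2159 0.05  ]
220 273 284 [0.4314 0.2165 0.05  ]
235 273 283 [0.4491 0.2166 0.05  ]
246 274 283 [0.4624 0.2177 0.05  ]
tab grasp [0.4154 0.2169]
```

View pics/w5c.png

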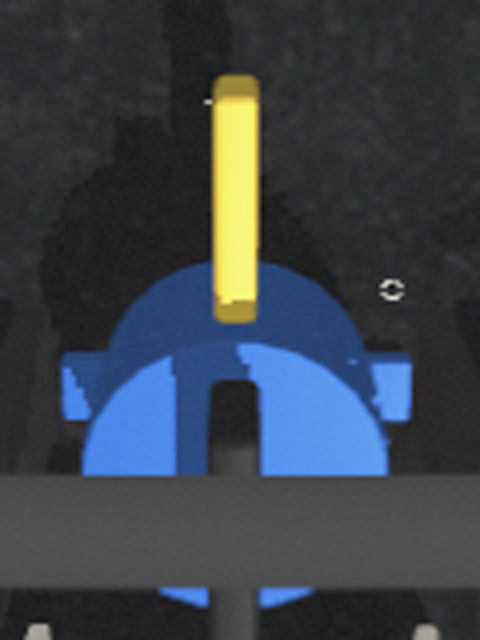

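```bash
python3 -m jog '[{"rot":[0,0,0],"travel":[0.04,0,0.047],"jaw":-0.2},{"rot":[0,0,0],"travel":[0.14,0,0],"jaw":-0.2},{"rot":[0,0,0],"travel":[0.14,0,0],"jaw":-0.2},{"rot":[0,0,0],"travel":[0.12,0,0],"jaw":-0.2},{"rot":[0,0,0],"travel":[0,0,0],"jaw":-0.2}]'
python3 - <<'E'
from h import *
T,s=pose();print(T.round(4),s['joint_positions'].round(3))
E
```

```text
time: 14.45
position: [0.4145, 0.2162, 0.0748]
tool_rot: [-0.026, 1.581, 0.028]
ft_force: [-0.8, 0.4, -0.6]
grip_width: 0.602
[[-0.0108 -0.0343  0.9994  0.4145]
 [ 0.0011  0.9994  0.0343  0.2162]
 [-0.9999  0.0015 -0.0108  0.0748]
 [ 0.      0.      0.      1.    ]] [ 0.54   0.219 -1.146  2.024  0.223  1.046  0.893]
```

```bash
python3 -m jog '[{"rot":[0,0,0],"travel":[0.1,0,0.003],"jaw":-0.2},{"rot":[0,0,0],"travel":[0.06,0,0],"jaw":-0.2},{"rot":[0,0,0],"travel":[0.025,0,0],"jaw":-0.2},{"rot":[0,0,0],"travel":[0,0,0],"jaw":-0.2},{"rot":[0,0,0],"travel":[0,0,0],"jaw":-0.2}]'
python3 - <<'E'
from h import *
T,s=pose();print(T.round(4),s['joint_positions'].round(3))
snap('side','s2');crop('s2',150,190,330,330,4,'s2c')
E
```

```text
time: 14.95
position: [0.4199, 0.2179, 0.0251]
tool_rot: [-0.026, 1.569, 0.027]
ft_force: [0.2, -0.2, -0.4]
grip_width: 0.6
[[ 1.900e-03 -3.350e-02  9.994e-01  4.199e-01]
 [ 9.000e-04  9.994e-01  3.350e-02  2.179e-01]
 [-1.000e+00  8.000e-04  1.900e-03  2.510e-02]
 [ 0.000e+00  0.000e+00  0.000e+00  1.000e+00]] [ 0.449  0.319 -1.078  2.062  0.347  0.952  0.791]
```

View pics/s2c.png

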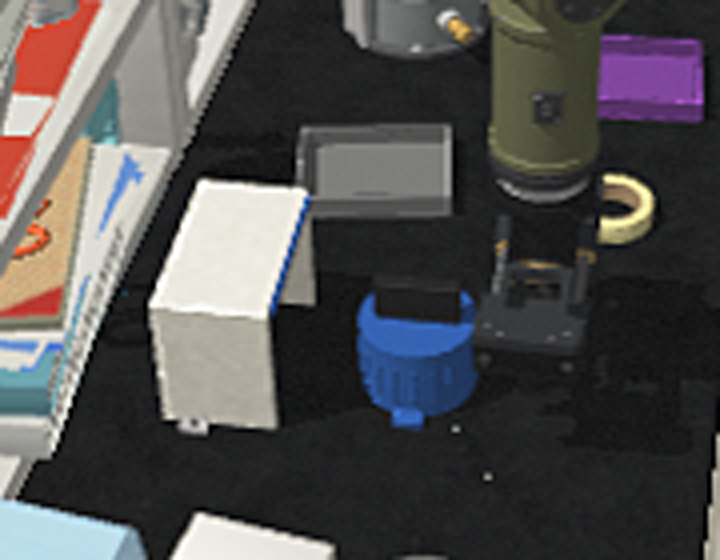

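```bash
python3 -m jog '[{"rot":[0,0,0],"travel":[0.02,-0.003,-0.01],"jaw":-0.2},{"rot":[0,0,0],"travel":[0,0,0],"jaw":-0.2},{"rot":[0,0,0],"travel":[0,0,0],"jaw":1},{"rot":[0,0,0],"travel":[0,0,0],"jaw":1},{"rot":[0,0,0],"travel":[0,0,0],"jaw":1},{"rot":[0,0,0],"travel":[0,0,0],"jaw":1},{"rot":[0,0,0],"travel":[0,0,0],"jaw":1},{"rot":[0,0,0],"travel":[0,0,0],"jaw":1}]' 45
python3 -m jog '[{"rot":[0,0,0],"travel":[0,0,0],"jaw":1},{"rot":[0,0,0],"travel":[0,0,0],"jaw":1}]'
python3 - <<'E'
from h import *
T,s=pose();print(T.round(4),s['joint_positions'].round(3),s['ft_force'])
E
```

```text
time: 15.8
position: [0.4156, 0.2163, 0.0176]
tool_rot: [-0.026, 1.571, 0.026]
ft_force: [-0.5, -0.1, 0.7]
grip_width: 0.137
time: 16.0
position: [0.4156, 0.2163, 0.0176]
tool_rot: [-0.026, 1.571, 0.026]
ft_force: [-0.6, 0.3, -0.2]
grip_width: 0.132
[[-0.     -0.0336  0.9994  0.4156]
 [ 0.      0.9994  0.0336  0.2163]
 [-1.      0.     -0.      0.0176]
 [ 0.      0.      0.      1.    ]] [ 0.444  0.325 -1.073  2.076  0.355  0.938  0.782] [-0.58044712  0.28312083 -0.15132652]
```

```bash
python3 -m jog '[{"rot":[0,0,0],"travel":[-0.003,0,0],"jaw":1},{"rot":[0,0,0],"travel":[0,0,0.03],"jaw":1},{"rot":[0,0,0],"travel":[0,0,0.05],"jaw":1},{"rot":[0,0,0],"travel":[0,0,0.05],"jaw":1},{"rot":[0,0,0],"travel":[0,0,0.05],"jaw":1},{"rot":[0,0,0],"travel":[0,0,0.03],"jaw":1},{"rot":[0,0,0],"travel":[0,0,0],"jaw":1}]'
python3 - <<'E'
from h import *
T,s=pose();print(T.round(4),s['joint_positions'].round(3),s['ft_force'])
snap('wrist','w6');snap('side','s3');crop('s3',150,190,330,330,4,'s3c')
E
```

```text
time: 16.7
position: [0.4799, 0.2182, 0.0183]
tool_rot: [-0.025, 1.571, 0.026]
ft_force: [0.3, 0.7, -1.1]
grip_width: 0.128
[[-1.000e-04 -3.210e-02  9.995e-01  4.799e-01]
 [ 8.000e-04  9.995e-01  3.210e-02  2.182e-01]
 [-1.000e+00  8.000e-04 -1.000e-04  1.830e-02]
 [ 0.000e+00  0.000e+00  0.000e+00  1.000e+00]] [ 0.376  0.447 -0.991  1.941  0.446  0.992  0.78 ] [ 0.26909431  0.66340672 -1.0825306 ]
```

View pics/w6.png

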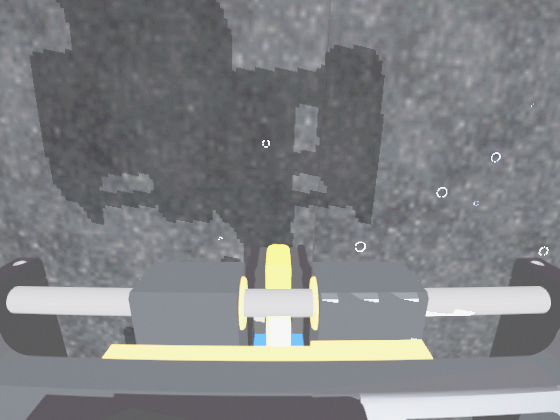

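View pics/s3c.png

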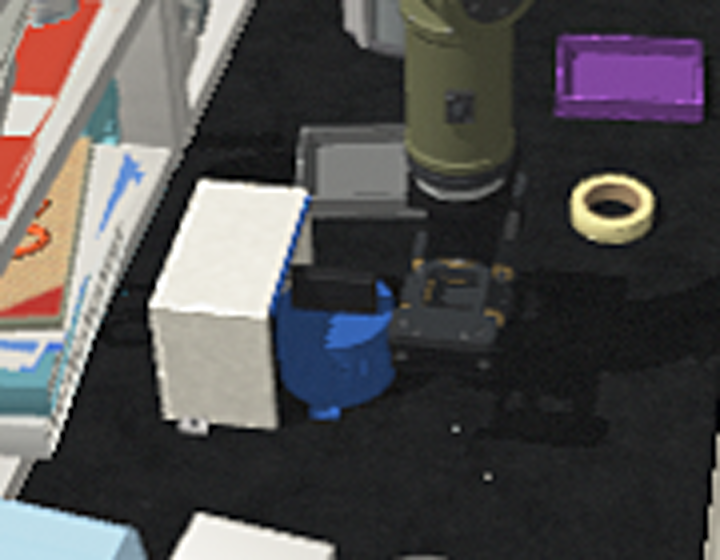

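```bash
python3 -m jog '[{"rot":[0,0,0],"travel":[0,0.002,0.03],"jaw":1},{"rot":[0,0,0],"travel":[0,0.002,0.04],"jaw":1},{"rot":[0,0,0],"travel":[0,0,0.04],"jaw":1},{"rot":[0,0,0],"travel":[0,0,0.03],"jaw":1},{"rot":[0,0,0],"travel":[0,0,0.02],"jaw":1},{"rot":[0,0,0],"travel":[0,0,0],"jaw":1}]'
python3 -m jog '[{"rot":[0,0,0],"travel":[0,0,0.01],"jaw":1},{"rot":[0,0,0],"travel":[0,0,0.01],"jaw":1},{"rot":[0,0,0],"travel":[0,0,0],"jaw":1}]'
python3 -m jog '[{"rot":[0,0,0],"travel":[0,0,0.01],"jaw":1},{"rot":[0,0,0],"travel":[0,0,0],"jaw":1},{"rot":[0,0,0],"travel":[0,0,0],"jaw":1}]'
```

```text
time: 17.4
position: [0.5275, 0.2211, 0.0184]
tool_rot: [-0.025, 1.571, 0.026]
ft_force: [1.3, -0.3, -1.7]
grip_width: 0.135
time: 17.7
position: [0.5328, 0.2213, 0.0186]
tool_rot: [-0.026, 1.57, 0.026]
ft_force: [-0.1, 0.3, -1.2]
grip_width: 0.132
time: 18.0
position: [0.5355, 0.2214, 0.0185]
tool_rot: [-0.026, 1.571, 0.026]
ft_force: [-0.2, 0.8, -1.5]
grip_width: 0.131
```

```bash
python3 -m jog '[{"rot":[0,0,0],"travel":[0,0,0.01],"jaw":1},{"rot":[0,0,0],"travel":[0,0,0],"jaw":1},{"rot":[0,0,0],"travel":[0,0,0],"jaw":1}]'
python3 -m jog '[{"rot":[0,0,0],"travel":[0,0,0.007],"jaw":1},{"rot":[0,0,0],"travel":[0,0,0],"jaw":1},{"rot":[0,0,0],"travel":[0,0,0],"jaw":1}]'
```

```text
time: 18.3
position: [0.5386, 0.2215, 0.0185]
tool_rot: [-0.026, 1.571, 0.026]
ft_force: [-1.0, 0.2, -1.6]
grip_width: 0.136
time: 18.6
position: [0.5407, 0.2216, 0.0185]
tool_rot: [-0.026, 1.571, 0.026]
ft_force: [0.2, 0.1, -1.0]
grip_width: 0.131
```

```bash
python3 -m jog '[{"rot":[0,0,0],"travel":[0,0,0.006],"jaw":1},{"rot":[0,0,0],"travel":[0,0,0],"jaw":1},{"rot":[0,0,0],"travel":[0,0,0],"jaw":1}]'
python3 -m jog '[{"rot":[0,0,0],"travel":[0,0,0.006],"jaw":1},{"rot":[0,0,0],"travel":[0,0,0],"jaw":1},{"rot":[0,0,0],"travel":[0,0,0],"jaw":1}]'
```

```text
time: 18.9
position: [0.5425, 0.2217, 0.0185]
tool_rot: [-0.026, 1.571, 0.026]
ft_force: [-0.5, -0.1, -2.1]
grip_width: 0.135
time: 19.2
position: [0.5443, 0.2217, 0.0185]
tool_rot: [-0.026, 1.571, 0.026]
ft_force: [-0.0, -0.2, -2.0]
grip_width: 0.133
```

```bash
python3 -m jog '[{"rot":[0,0,0],"travel":[0,0,0.005],"jaw":1},{"rot":[0,0,0],"travel":[0,0,0],"jaw":1},{"rot":[0,0,0],"travel":[0,0,0],"jaw":1}]'
python3 -m jog '[{"rot":[0,0,0],"travel":[0,0,0.005],"jaw":1},{"rot":[0,0,0],"travel":[0,0,0],"jaw":1},{"rot":[0,0,0],"travel":[0,0,0],"jaw":1}]'
```

```text
time: 19.5
position: [0.5449, 0.2218, 0.0182]
tool_rot: [-0.027, 1.572, 0.026]
ft_force: [-3.9, 0.5, -1.0]
grip_width: 0.13
time: 19.8
position: [0.545, 0.2218, 0.0178]
tool_rot: [-0.028, 1.575, 0.026]
ft_force: [-5.8, -0.9, -0.4]
grip_width: 0.136
```

```bash
python3 -m jog '[{"rot":[0,0,0],"travel":[0,0,-0.009],"jaw":1},{"rot":[0,0,0],"travel":[0.004,0,0],"jaw":1},{"rot":[0,0,0],"travel":[0,0,0],"jaw":1},{"rot":[0,0,0],"travel":[0,0,0],"jaw":1}]'
python3 - <<'E'
from h import *
T,s=pose();print(T.round(4),s['joint_positions'].round(3),s['ft_force'])
snap('side','s4');crop('s4',150,190,330,330,4,'s4c')
E
```

```text
time: 20.2
position: [0.545, 0.2219, 0.0176]
tool_rot: [-0.026, 1.57, 0.027]
ft_force: [-0.9, -0.2, 0.6]
grip_width: 0.131
[[ 8.000e-04 -3.360e-02  9.994e-01  5.450e-01]
 [ 3.000e-04  9.994e-01  3.360e-02  2.219e-01]
 [-1.000e+00  3.000e-04  9.000e-04  1.760e-02]
 [ 0.000e+00  0.000e+00  0.000e+00  1.000e+00]] [ 0.312  0.559 -0.927  1.793  0.512  1.049  0.798] [-0.8672296  -0.1573817   0.55771638]
```

View pics/s4c.png

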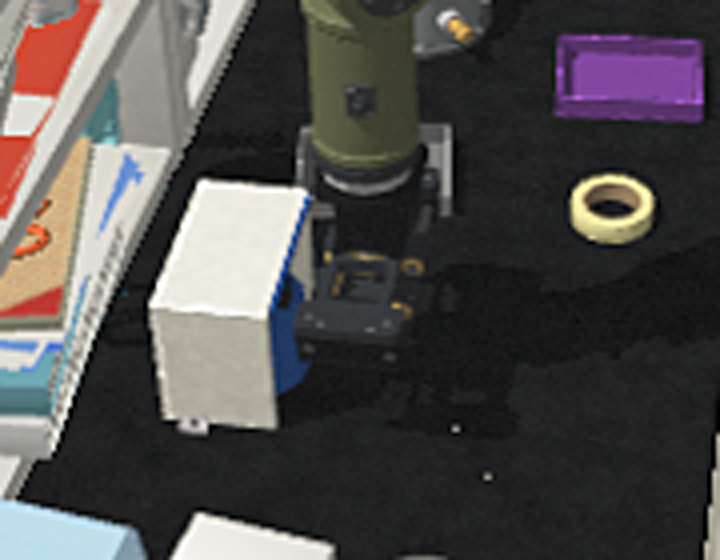

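```bash
python3 -m jog '[{"rot":[0,0,0],"travel":[0.001,0,-0.003],"jaw":1},{"rot":[0,0,0],"travel":[0,0,0],"jaw":0.3},{"rot":[0,0,0],"travel":[0,0,0],"jaw":0.2},{"rot":[0,0,0],"travel":[0,0,0],"jaw":0.1},{"rot":[0,0,0],"travel":[0,0,0],"jaw":0.1},{"rot":[0,0,0],"travel":[0,0,-0.01],"jaw":0.1},{"rot":[0,0,0],"travel":[-0.02,0,-0.04],"jaw":0.1},{"rot":[0,0,0],"travel":[-0.08,0,-0.08],"jaw":0.1}]'
python3 -m jog '[{"rot":[0,0,0],"travel":[-0.12,0,-0.1],"jaw":0},{"rot":[0,0,0],"travel":[-0.15,0,0],"jaw":-0.2},{"rot":[0,0,0],"travel":[-0.15,0,0],"jaw":-0.2},{"rot":[0,0,0],"travel":[-0.1,0,0],"jaw":-0.2},{"rot":[0,0,0],"travel":[0,0,0],"jaw":-0.2}]'
python3 - <<'E'
from h import *
T,s=pose();print(T.round(4),s['joint_positions'].round(3),s['ft_force'])
snap('wrist','w7');snap('side','s5');crop('s5',150,190,330,330,4,'s5c')
E
```

```text
time: 21.05
position: [0.5031, 0.2195, 0.0457]
tool_rot: [-0.026, 1.575, 0.025]
ft_force: [-0.3, 0.3, 0.9]
grip_width: 0.448
time: 21.55
position: [0.476, 0.2211, 0.2073]
tool_rot: [-0.027, 1.563, 0.027]
ft_force: [1.0, 0.2, -0.3]
grip_width: 0.597
[[ 7.700e-03 -3.410e-02  9.994e-01  4.760e-01]
 [ 2.000e-04  9.994e-01  3.410e-02  2.211e-01]
 [-1.000e+00 -1.000e-04  7.700e-03  2.073e-01]
 [ 0.000e+00  0.000e+00  0.000e+00  1.000e+00]] [ 0.573  0.189 -1.159  1.757  0.183  1.306  0.978] [ 1.01400358  0.20533027 -0.26363754]
```

View pics/s5c.png

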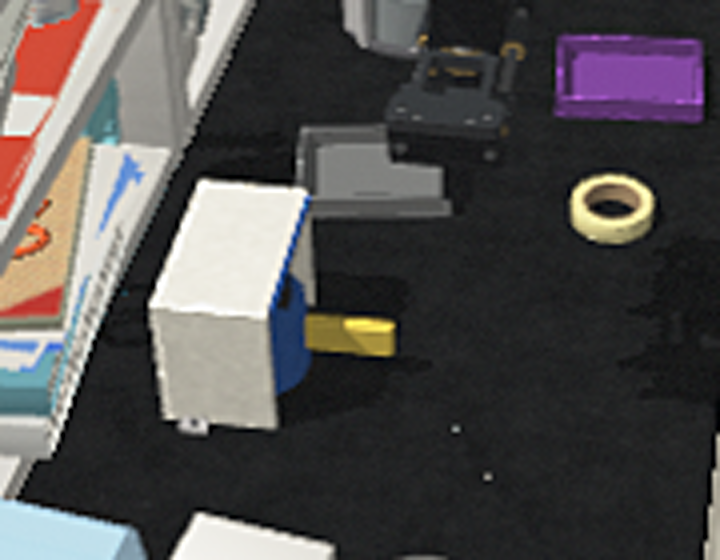

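View pics/w7.png

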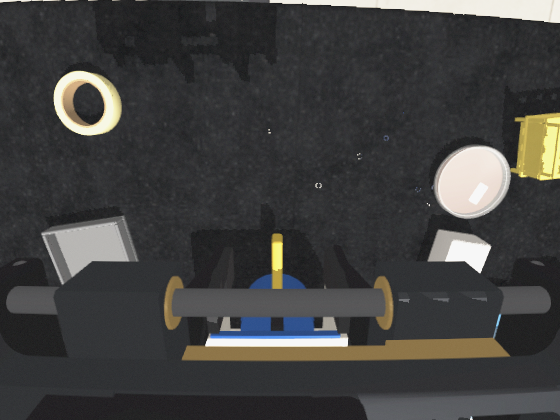

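```bash
python3 -m jog '[{"rot":[0,0,0],"travel":[-0.1,-0.08,0],"jaw":-0.2},{"rot":[0,0,0],"travel":[0,-0.16,0.03],"jaw":-0.2},{"rot":[0,0,0],"travel":[0,-0.16,0.03],"jaw":-0.2},{"rot":[0,0,0],"travel":[0,-0.16,0.04],"jaw":-0.2},{"rot":[0,0,0],"travel":[0,-0.16,0.04],"jaw":-0.2},{"rot":[0,0,0],"travel":[0,-0.16,0.04],"jaw":-0.2},{"rot":[0,0,0],"travel":[0,-0.16,0.04],"jaw":-0.2},{"rot":[0,0,0],"travel":[0,-0.16,0.04],"jaw":-0.2}]'
python3 -m jog '[{"rot":[0,0,0],"travel":[0,-0.16,0.04],"jaw":-0.2},{"rot":[0,0,0],"travel":[0,-0.16,0.04],"jaw":-0.2},{"rot":[0,0,0],"travel":[0,-0.1,0.04],"jaw":-0.2},{"rot":[0,0,0],"travel":[0,0,0],"jaw":-0.2},{"rot":[0,0,0],"travel":[0,0,0],"jaw":-0.2}]'
python3 - <<'E'
from h import *
T,s=pose();print(T.round(4),s['joint_positions'].round(3),s['ft_force'])
snap('wrist','w8')
E
```

```text
time: 22.45
position: [0.5637, -0.1393, 0.2309]
tool_rot: [-0.026, 1.574, 0.027]
ft_force: [0.8, 0.5, -0.2]
grip_width: 0.601
time: 22.95
position: [0.604, -0.2618, 0.2304]
tool_rot: [-0.024, 1.574, 0.029]
ft_force: [-0.2, 0.6, -0.6]
grip_width: 0.6
[[-0.0035 -0.0335  0.9994  0.604 ]
 [ 0.0032  0.9994  0.0335 -0.2618]
 [-1.      0.0033 -0.0034  0.2304]
 [ 0.      0.      0.      1.    ]] [ 0.983  0.464 -0.854  1.389  0.344  1.447  1.743] [-0.15492029  0.57399958 -0.64344641]
```

View pics/w8.png

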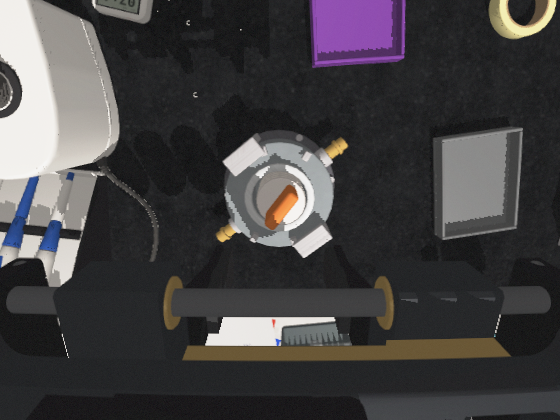

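```bash
python3 - <<'E'
from h import *
np.set_printoptions(precision=4,suppress=True)
im,c=load('wrist','w8');hsv=cv2.cvtColor(im,cv2.COLOR_BGR2HSV)
crop('w8',210,120,350,260,5,'w8c')
crop('w8',425,115,535,250,5,'w8t')
E
```

```text
(no output)
```

View pics/w8c.png

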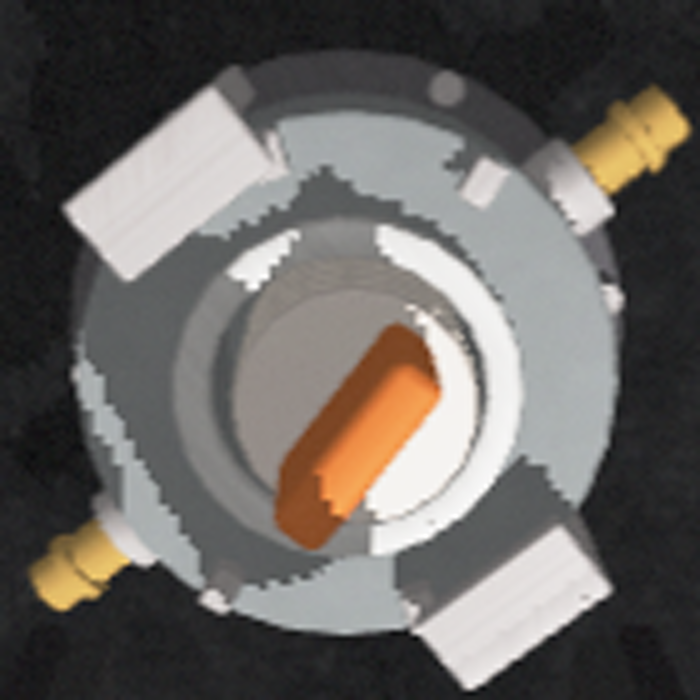

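View pics/w8t.png

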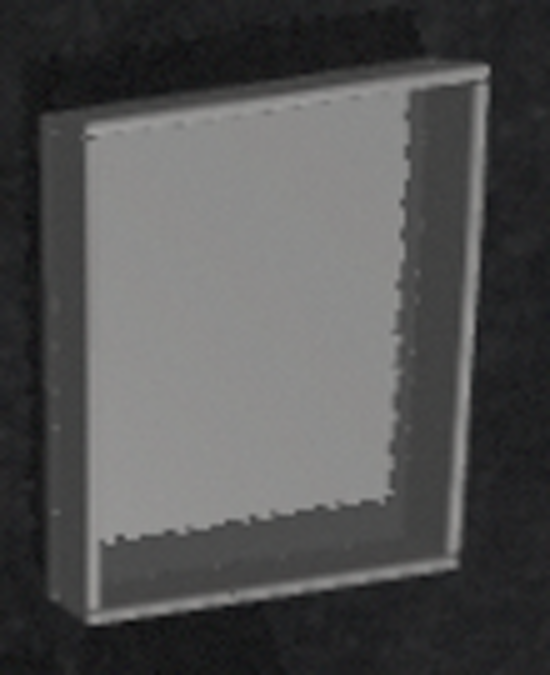

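```bash
python3 - <<'E'
from h import *
np.set_printoptions(precision=4,suppress=True)
im,c=load('wrist','w8')
P=lambda x,y,z,o=(210,120):onz(c,(o[0]+x/5-.4,o[1]+y/5-.4),z)[0]
l,r,t,b=P(232,406,.076),P(478,406,.076),P(355,290,.076),P(355,523,.076)
print('body',(l+r)/2,(t+b)/2,np.linalg.norm(l-r),np.linalg.norm(t-b))
l,r,t,b=P(173,385,.068),P(523,385,.068),P(348,218,.068),P(348,556,.068)
print('collar',(l+r)/2,(t+b)/2,np.linalg.norm(l-r),np.linalg.norm(t-b))
B,C=P(440,388,.112),P(332,542,.112);print('tab edge',B,C,np.linalg.norm(B-C),np.degrees(np.arctan2(*(B-C)[1::-1])))
A=P(425,368,.112);D=P(300,532,.112);print('ctr',(A+D)/2,np.linalg.norm(A-D),np.degrees(np.arctan2(*(A-D)[1::-1])))
# other side: base of tab left edge at .076
A,D=P(395,325,.076),P(278,465,.076);print(np.degrees(np.arctan2(*(A-D)[1::-1])))
s=P(172,184,.077);e=P(512,605,.077);print('claws',(s+e)/2,np.linalg.norm(s-e),np.degrees(np.arctan2(*(e-s)[1::-1])))
q=[P(x,y,.022,(425,115)) for x,y in((88,130),(487,70),(458,565),(90,620))];q=np.array(q);print('tray',q,q.mean(0),np.linalg.norm(q-np.roll(q,1,0),axis=1))
c2=cam('top');q=np.array([onz(c2,(180+x/3-.33,130+y/3-.33),.022)[0] for x,y in((273,131),(353,116),(377,227),(296,242))]);print(q.mean(0))
d=q[0]-q[3];print(np.degrees(np.arctan2(d[1],d[0])))
E
```

```text
body [ 0.6096 -0.2596  0.076 ] [ 0.6103 -0.2596  0.076 ] 0.05167111364724222 0.05072280218619206
collar [ 0.6072 -0.2611  0.068 ] [ 0.6088 -0.261   0.068 ] 0.07509409797394521 0.07494562037014958
tab edge [ 0.5959 -0.2447  0.112 ] [ 0.6269 -0.2637  0.112 ] 0.03640872219794462 148.4380473728581
ctr [ 0.6086 -0.2588  0.112 ] 0.03972960251619461 145.93700068810477
142.9197999745394
claws [ 0.6087 -0.2609  0.077 ] 0.11571315948572486 39.917925310644144
tray [[ 0.5442 -0.0704  0.022 ]
 [ 0.5255  0.0254  0.022 ]
 [ 0.6499  0.05    0.022 ]
 [ 0.6679 -0.0467  0.022 ]] [ 0.5969 -0.0104  0.022 ] [0.1259 0.0976 0.1268 0.0983]
[ 0.5951 -0.011   0.022 ]
10.930119044558635
```

```bash
python3 -m jog '[{"rot":[0,0,0],"travel":[0,0.007,0.02],"jaw":-0.2},{"rot":[0.9,0,0],"travel":[0,0,0],"jaw":-0.2},{"rot":[0.9,0,0],"travel":[0,0,0],"jaw":-0.2},{"rot":[0.9,0,0],"travel":[0,0,0],"jaw":-0.2},{"rot":[0.9,0,0],"travel":[0,0,0],"jaw":-0.2},{"rot":[0.9,0,0],"travel":[0,0,0],"jaw":-0.2},{"rot":[0.9,0,0],"travel":[0,0,0],"jaw":-0.2},{"rot":[0.9,0,0],"travel":[0,0,0],"jaw":-0.2}]'
python3 -m jog '[{"rot":[0.9,0,0],"travel":[0,0,0],"jaw":-0.2},{"rot":[0,0,0],"travel":[0.08,0,0],"jaw":-0.2},{"rot":[0,0,0],"travel":[0,0,0],"jaw":-0.2},{"rot":[0,0,0],"travel":[0,0,0],"jaw":-0.2}]'
python3 - <<'E'
from h import *
T,s=pose();print(T.round(4),s['joint_positions'].round(3),np.degrees(np.arctan2(T[1,2],T[0,2])))
snap('wrist','w9');crop('w9',200,130,360,270,5,'w9c')
E
```

```text
time: 23.8
position: [0.6112, -0.258, 0.2334]
tool_rot: [0.405, 1.532, -0.405]
ft_force: [-0.0, 0.1, 0.1]
grip_width: 0.598
time: 24.2
position: [0.6108, -0.2588, 0.2091]
tool_rot: [0.464, 1.521, -0.464]
ft_force: [0.0, -0.4, -0.0]
grip_width: 0.598
[[-9.000e-04  5.586e-01  8.294e-01  6.108e-01]
 [ 2.000e-04  8.294e-01 -5.586e-01 -2.588e-01]
 [-1.000e+00 -3.000e-04 -8.000e-04  2.091e-01]
 [ 0.000e+00  0.000e+00  0.000e+00  1.000e+00]] [ 0.899  0.45  -0.738  1.412  0.302  1.396  1.136] -33.9581877530198
```

View pics/w9c.png

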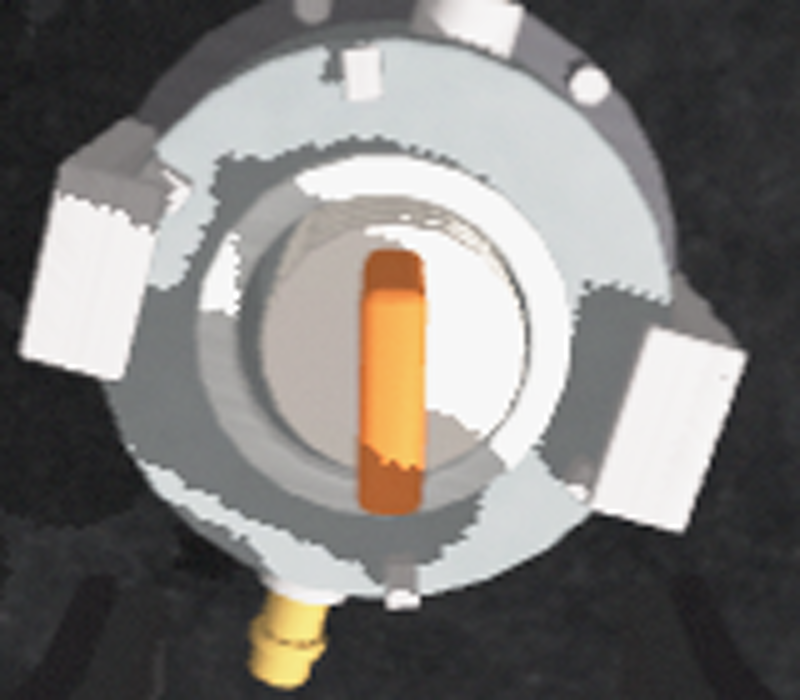

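```bash
python3 - <<'E'
from h import *
im,c=load('wrist','w9');print(onz(c,(277.8,210),.112))
E
python3 -m jog '[{"rot":[0,0,0],"travel":[0.12,0,0],"jaw":-0.2},{"rot":[0,0,0],"travel":[0.14,0,0],"jaw":-0.2},{"rot":[0,0,0],"travel":[0.11,0,0],"jaw":-0.2},{"rot":[0,0,0],"travel":[0.04,0,0],"jaw":-0.2},{"rot":[0,0,0],"travel":[0.012,0,0],"jaw":-0.2},{"rot":[0,0,0],"travel":[0,0,0],"jaw":-0.2},{"rot":[0,0,0],"travel":[0,0,0],"jaw":-0.2}]'
```

```text
[[ 0.60962007 -0.25896502  0.112     ]]
time: 24.95
position: [0.6125, -0.2605, 0.0849]
tool_rot: [0.465, 1.516, -0.466]
ft_force: [-0.3, 0.3, -0.5]
grip_width: 0.599
```

```bash
python3 -m jog '[{"rot":[0,0,0],"travel":[0.003,0,0],"jaw":1},{"rot":[0,0,0],"travel":[0,0,0],"jaw":1},{"rot":[0,0,0],"travel":[0,0,0],"jaw":1},{"rot":[0,0,0],"travel":[0,0,0],"jaw":1},{"rot":[0,0,0],"travel":[0,0,0],"jaw":1},{"rot":[0,0,0],"travel":[0,0,0],"jaw":1},{"rot":[0,0,0],"travel":[0,0,0],"jaw":1},{"rot":[0,0,0],"travel":[0,0,0],"jaw":1}]' 30
python3 - <<'E'
from h import *
T,s=pose();print(T.round(4),s['grip_width'],s['ft_force'])
E
```

```text
time: 25.75
position: [0.6108, -0.2601, 0.0814]
tool_rot: [0.466, 1.52, -0.466]
ft_force: [0.3, -0.5, -0.8]
grip_width: 0.135
[[-2.000e-04  5.602e-01  8.284e-01  6.108e-01]
 [ 1.000e-04  8.284e-01 -5.602e-01 -2.601e-01]
 [-1.000e+00 -0.000e+00 -2.000e-04  8.140e-02]
 [ 0.000e+00  0.000e+00  0.000e+00  1.000e+00]] 0.13533671539532624 [ 0.28159395 -0.50344453 -0.81178202]
```

```bash
python3 -m jog '[{"rot":[0,0,0],"travel":[-0.02,0,0],"jaw":1},{"rot":[0,0,0],"travel":[-0.05,0,0],"jaw":1},{"rot":[0,0,0],"travel":[-0.08,0,0],"jaw":1},{"rot":[0,0,0],"travel":[-0.1,0,0],"jaw":1},{"rot":[0,0,0],"travel":[-0.1,0,0],"jaw":1},{"rot":[0,0,0],"travel":[-0.08,0,0],"jaw":1},{"rot":[0,0,0],"travel":[-0.04,0,0],"jaw":1},{"rot":[0,0,0],"travel":[0,0,0],"jaw":1}]'
python3 - <<'E'
from h import *
T,s=pose();d=np.array([.596,-.0107,T[2,3]])-T[:3,3];print(T[:3,3],T[:3,:3].T@d/.3,s['grip_width'],s['ft_force'])
snap('side','s6');crop('s6',150,80,370,300,2.7,'s6c')
E
```

```text
time: 26.55
position: [0.612, -0.2603, 0.2253]
tool_rot: [0.465, 1.516, -0.466]
ft_force: [0.1, 0.5, -1.5]
grip_width: 0.134
[ 0.6120168  -0.26033527  0.22530905] [-0.00182011  0.65935651 -0.5104074 ] 0.1341830856725646 [ 0.05619175  0.48584327 -1.48281723]
```

View pics/s6c.png

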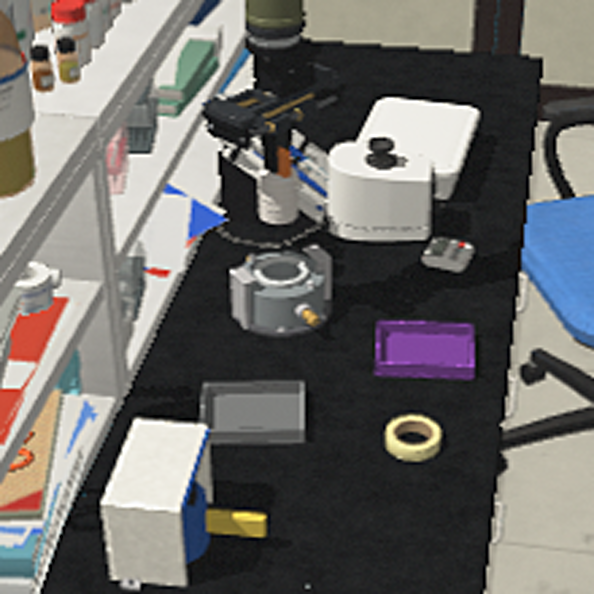

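Cartridge hangs clear of the housing (crop pixel 280,190); the cover is docked with its tab at (235,520). Next is the grey tray at top-image (288,189). The purple one at (340,246) is excluded by its colour.

```bash
python3 -m jog '[{"rot":[0,0,0],"travel":[0,0.06,-0.046],"jaw":1},{"rot":[0,0,0],"travel":[0,0.1,-0.08],"jaw":1},{"rot":[0,0,0],"travel":[0,0.12,-0.093],"jaw":1},{"rot":[0,0,0],"travel":[0,0.12,-0.093],"jaw":1},{"rot":[0,0,0],"travel":[0,0.12,-0.093],"jaw":1},{"rot":[0,0,0],"travel":[0,0.09,-0.068],"jaw":1},{"rot":[0,0,0],"travel":[0,0.05,-0.037],"jaw":1},{"rot":[0,0,0],"travel":[0,0,0],"jaw":1}]'
python3 - <<'E'
from h import *
T,s=pose();print(T.round(4),s['grip_width'],s['ft_force'])
snap('wrist','w10');snap('top','t2');crop('t2',220,120,400,270,4,'t2c')
E
```

```text
time: 27.4
position: [0.5934, -0.0048, 0.2213]
tool_rot: [0.461, 1.524, -0.459]
ft_force: [-0.1, 0.2, -1.3]
grip_width: 0.137
[[-2.400e-03  5.539e-01  8.326e-01  5.934e-01]
 [ 1.900e-03  8.326e-01 -5.539e-01 -4.800e-03]
 [-1.000e+00  3.000e-04 -3.000e-03  2.213e-01]
 [ 0.000e+00  0.000e+00  0.000e+00  1.000e+00]] 0.1369843986049924 [-0.06132468  0.18228263 -1.28628295]
```

View pics/w10.png

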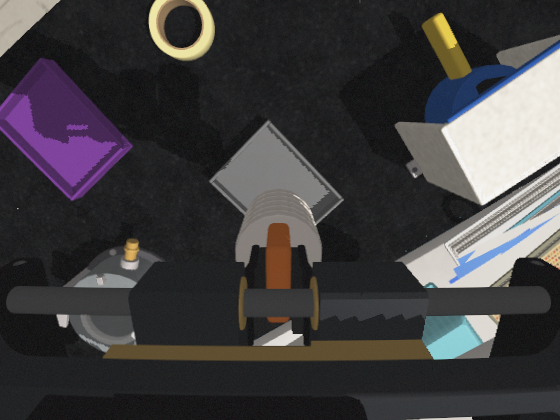

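```bash
python3 -m jog '[{"rot":[0,0,0],"travel":[0.05,-0.012,0.018],"jaw":1},{"rot":[0,0,0],"travel":[0.1,0,0],"jaw":1},{"rot":[0,0,0],"travel":[0.12,0,0],"jaw":1},{"rot":[0,0,0],"travel":[0.1,0,0],"jaw":1},{"rot":[0,0,0],"travel":[0.06,0,0],"jaw":1},{"rot":[0,0,0],"travel":[0.03,0,0],"jaw":1},{"rot":[0,0,0],"travel":[0,0,0],"jaw":1},{"rot":[0,0,0],"travel":[0,0,0],"jaw":1}]'
python3 -m jog '[{"rot":[0,0,0],"travel":[0.012,0,0],"jaw":1},{"rot":[0,0,0],"travel":[0,0,0],"jaw":1},{"rot":[0,0,0],"travel":[0,0,0],"jaw":1}]'
python3 - <<'E'
from h import *
T,s=pose();print(T.round(4),s['grip_width'],s['ft_force'])
snap('wrist','w11');snap('side','s7');crop('s7',190,190,330,290,5,'s7c')
E
```

```text
time: 28.3
position: [0.5981, -0.0173, 0.0849]
tool_rot: [0.467, 1.519, -0.467]
ft_force: [0.1, 0.3, -1.2]
grip_width: 0.137
time: 28.6
position: [0.5979, -0.0165, 0.0815]
tool_rot: [0.466, 1.519, -0.466]
ft_force: [0.5, 0.4, -0.5]
grip_width: 0.132
[[ 9.000e-04  5.603e-01  8.283e-01  5.979e-01]
 [-4.000e-04  8.283e-01 -5.603e-01 -1.650e-02]
 [-1.000e+00  2.000e-04  1.000e-03  8.150e-02]
 [ 0.000e+00  0.000e+00  0.000e+00  1.000e+00]] 0.1319944917599764 [ 0.51714931  0.38497795 -0.463803  ]
```

View pics/s7c.png

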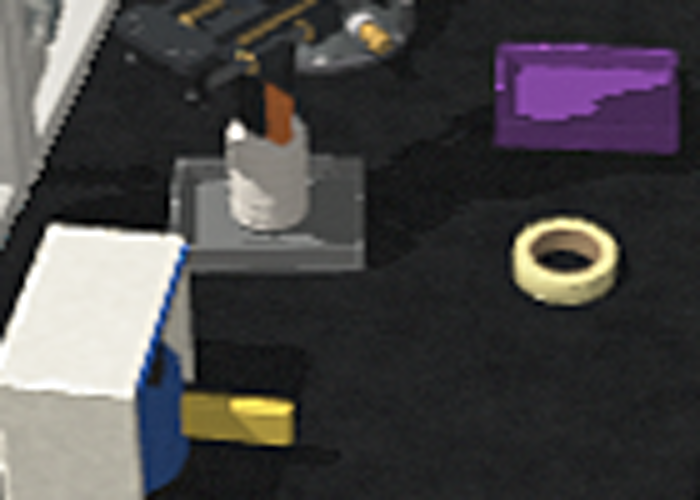

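View pics/w11.png

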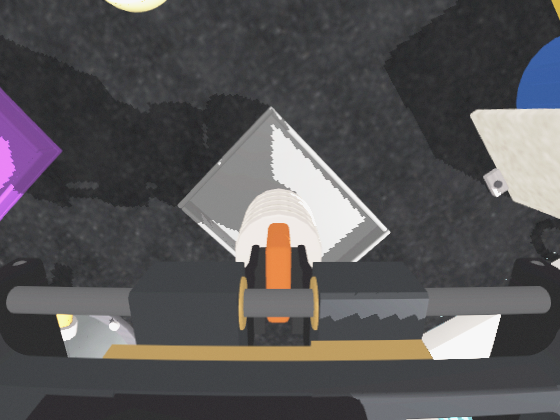

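```bash
python3 -m jog '[{"rot":[0,0,0],"travel":[0.01,0.014,-0.009],"jaw":1},{"rot":[0,0,0],"travel":[0.004,0,0],"jaw":1},{"rot":[0,0,0],"travel":[0,0,0],"jaw":1},{"rot":[0,0,0],"travel":[0,0,0],"jaw":1}]'
python3 -m jog '[{"rot":[0,0,0],"travel":[0.004,0,0],"jaw":1},{"rot":[0,0,0],"travel":[0,0,0],"jaw":1},{"rot":[0,0,0],"travel":[0,0,0],"jaw":1}]'
python3 -m jog '[{"rot":[0,0,0],"travel":[0.003,0,0],"jaw":1},{"rot":[0,0,0],"travel":[0,0,0],"jaw":1},{"rot":[0,0,0],"travel":[0,0,0],"jaw":1}]'
```

```text
time: 29.1
position: [0.5976, -0.0114, 0.0766]
tool_rot: [0.466, 1.52, -0.466]
ft_force: [-0.8, -0.1, -0.1]
grip_width: 0.136
time: 29.4
position: [0.5976, -0.0116, 0.0755]
tool_rot: [0.466, 1.52, -0.466]
ft_force: [-0.8, 0.2, -1.9]
grip_width: 0.14
time: 29.7
position: [0.5979, -0.0115, 0.0753]
tool_rot: [0.466, 1.52, -0.466]
ft_force: [-1.8, -0.9, 5.6]
grip_width: 0.135
```

Contact with the tray floor at the expected height; releasing.

```bash
python3 -m jog '[{"rot":[0,0,0],"travel":[-0.003,0,0],"jaw":0.4},{"rot":[0,0,0],"travel":[0,0,0],"jaw":0.2},{"rot":[0,0,0],"travel":[0,0,0],"jaw":0},{"rot":[0,0,0],"travel":[0,0,0],"jaw":0},{"rot":[0,0,0],"travel":[-0.03,0,0],"jaw":0},{"rot":[0,0,0],"travel":[-0.1,0,0],"jaw":0},{"rot":[0,0,0],"travel":[-0.15,0,0],"jaw":0},{"rot":[0,0,0],"travel":[-0.15,0,0],"jaw":0}]'
python3 -m jog '[{"rot":[0,0,0],"travel":[-0.1,-0.1,0],"jaw":0},{"rot":[0,0,0],"travel":[0,-0.16,0],"jaw":0},{"rot":[0,0,0],"travel":[0,-0.16,0],"jaw":0},{"rot":[0,0,0],"travel":[0,-0.16,0],"jaw":0},{"rot":[0,0,0],"travel":[0,-0.1,0],"jaw":0},{"rot":[0,0,0],"travel":[0,0,0],"jaw":0},{"rot":[0,0,0],"travel":[0,0,0],"jaw":0},{"rot":[0,0,0],"travel":[0,0,0],"jaw":0}]'
python3 - <<'E'
from h import *
T,s=pose();print(T.round(3),s['ft_force'],np.abs(s['qd']).max())
snap('side','s8');crop('s8',150,170,350,320,4,'s8c');snap('top','t3')
E
```

```text
time: 30.5
position: [0.5972, -0.0113, 0.2061]
tool_rot: [0.466, 1.521, -0.466]
ft_force: [0.4, -0.5, 0.1]
grip_width: 0.495
time: 31.3
position: [0.4842, -0.1789, 0.235]
tool_rot: [0.464, 1.52, -0.464]
ft_force: [0.8, 0.2, -0.3]
grip_width: 0.503
[[ 0.001  0.558  0.83   0.484]
 [ 0.     0.83  -0.558 -0.179]
 [-1.     0.001  0.001  0.235]
 [ 0.     0.     0.     1.   ]] [ 0.80249408  0.17985113 -0.32854135] 0.012218332567572121
```

View pics/s8c.png

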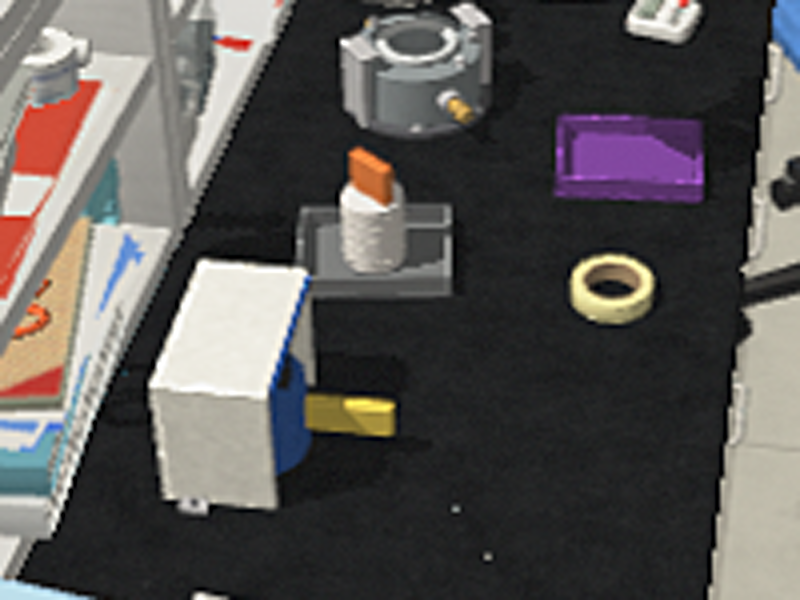

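View pics/t3.png

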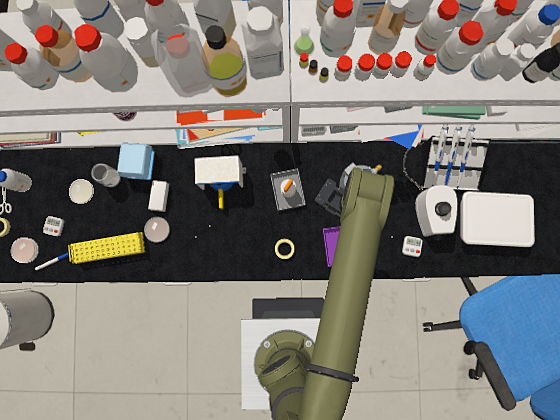

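```bash
python3 - <<'E'
from h import *
im,c=load('top','t3');hsv=cv2.cvtColor(im,cv2.COLOR_BGR2HSV)
y=cv2.inRange(hsv,(20,120,90),(35,255,255));y[:,:205]=0;y[:,240:]=0
ys,xs=np.nonzero(y);print(ys.min(),ys.max());print('tab tip',onz(c,(xs[ys>=ys.max()-1].mean(),ys.max()+.5),.05),'root',onz(c,(xs[ys<=ys.min()+1].mean(),ys.min()),.05))
print(ctrl.close_job())
E
```

```text
52 208
tab tip [[0.52714791 0.21902552 0.05      ]] root [[1.09777043 0.20189805 0.05      ]]
the job is handed in; nothing more can be done
None
```

The job is handed in at about 31 s of the 72 s allowed. The call gave no verdict, but my last pictures show everything placed as asked.

- **Cover:** I turned it 75° anticlockwise by the twist bar, lifted it straight off, set it upright in front of the dock and let go. I then took it by the yellow tab and slid it under the roof until the back wall pushed back with about 5 N. I eased it off slightly, lowered it and released it.
- **Cartridge:** I lifted it out by its orange tab and set it down near the middle of the grey tray's floor, with contact at the expected height, then let go.
- **Last checks:** The side and top views show the cover docked with its tab pointing out. The cartridge stands upright in the grey tray, the bystanders look unmoved, and the gripper is open and clear.
- **Disagreement:** The top view puts the tab tip at x = 0.527 m, where the arm's own readings give about 0.530 m. That is about the calibration error plus a pixel. The tab-root reading was no good, because the yellow mask picked up something on the shelf. No other check failed.

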